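Load brass nuts on the clamped tray carriage and lock it at the tester

TASK

Unlock the carriage's clamp lever, slide the tray carriage until its pointer stands at the tooth of the small loading mark and lock the clamp again; then lift every hexagon nut out of the white bin into the tray. When all are in, unlock, slide the loaded tray until the pointer stands at the tooth of the tester (the white box with dial and nozzle) and lock the lever fully home. Never drag the carriage while it is clamped, leave the round disc in the bin, and do not disturb the other things on the bench.

Things in the scene. Friction and masses are not known exactly. Their poses are not given: they have to be found in the camera images.
- rail: slide rail lying on the bench: 90 mm wide foot, 520 mm long along its own y, 42 mm high; origin at the centre of its underside; y along the rail (to the robot's left), x away from the robot, turned at most 0.06 rad. Fixed.
- carriage (a joint): position of the tray carriage along the rail's +y, m, 0 at mid-rail, range -0.17 to 0.17. With the clamp free it slides against about 5 N plus light damping; with the clamp closed a brake shoe under the lever holds it against pushes of up to about 20 N.
- clamp (a joint): clamp lever angle, rad: 0 = fully locked (arm along the rail, knob to +y of its pivot), 1.1 = fully open (arm swung towards the robot, -x). Counter-clockwise from above opens. Stays where left; the knob needs 2 to 6 N; the shoe bites below about 0.4 rad. Vertical pivot on the carriage at (-105, +10) mm in rail x, y from the tray point.
- knob (a point): a point on the axis of the clamp lever's upright round black knob, 18 mm diameter, which stands 60 mm from the lever's pivot; this point is at height 113 mm, the knob spans heights 77 to 127 mm, with the arm (8 mm thick, 14 mm wide) at 77 to 85 mm.
- grip (a point): a point inside the fixed upright black grip bar of the carriage, on the robot's side of the tray, for sliding it: 14 mm (along the rail) x 22 mm (across), from height 68 to 135 mm; this point is on its axis at height 115 mm, at (-105, -70) mm in rail x, y from the carriage centre. Its bottom joins a ledge whose top is at 68 mm.
- tray (a point): centre of the inner floor of the carriage's aluminium tray (height 85 mm): inside 135 mm across the rail (x) x 190 mm along it (y), walls 5 mm thick rising 15 mm above the floor to height 100 mm. Axes as the rail's.
- pointer (a point): tip of the carriage's dark flat pointer, 8 mm wide, that sticks out from under the tray on its far side (+x), height 58 mm, in line with the tray's centre, 105 mm from it.
- load_line (a point): middle of the front top edge of the LOADING MARK's upright white tooth (12 mm wide along the rail, 50 mm high): a small low block standing on the bench just behind the rail, with nothing tall on it. The pointer tip faces it. Axes as the rail's. Fixed.
- test_line (a point): middle of the front top edge of the TESTER's white tooth (12 mm wide along the rail, 50 mm high). The tester is the white box (110 x 100, 130 mm tall) with a dial on top and a brass nozzle right above the tooth (axis height 112 mm, 22 mm thick, 9 mm out past the tooth); its front face is 35 mm behind the tooth's. Axes as the rail's. Fixed. Either mark may be at either end of the rail.
- bin: open white plastic parts bin, fixed to the bench: 220 mm (its x) x 180 mm (its y) x 50 mm high outside, walls and floor 4 mm; origin at the centre of its underside.
- nut1: brass hexagon nut, 36 mm across flats (41.5 mm across corners), 20 mm thick, 120 g (hidden variation), origin at the centre of its underside as built (z along its bore, so the nut spans z 0 to 20 mm of its own frame; x along one pair of its flats' normal). Either face may be up. At the start it lies flat in the bin. May be absent (None).
- nut2: brass hexagon nut, 36 mm across flats (41.5 mm across corners), 20 mm thick, 120 g (hidden variation), origin at the centre of its underside as built (z along its bore, so the nut spans z 0 to 20 mm of its own frame; x along one pair of its flats' normal). Either face may be up. At the start it lies flat in the bin. May be absent (None).
- nut3: brass hexagon nut, 36 mm across flats (41.5 mm across corners), 20 mm thick, 120 g (hidden variation), origin at the centre of its underside as built (z along its bore, so the nut spans z 0 to 20 mm of its own frame; x along one pair of its flats' normal). Either face may be up. At the start it lies flat in the bin. May be absent (None).
- nut4: brass hexagon nut, 36 mm across flats (41.5 mm across corners), 20 mm thick, 120 g (hidden variation), origin at the centre of its underside as built (z along its bore, so the nut spans z 0 to 20 mm of its own frame; x along one pair of its flats' normal). Either face may be up. At the start it lies flat in the bin. May be absent (None).
- disc: plain round brass blanking disc, 52 mm across, 10 mm thick, 100 g, lying in the bin among the nuts; not a nut, it stays in the bin. Origin at the centre of its underside.
- tipbox: open green plastic tip box, 85 x 125 x 50 mm; a bystander, origin on its underside at its middle.
- wrench: steel wrench 170 mm long lying flat; a bystander, origin on its underside.
- driver: screwdriver 180 mm long lying flat; a bystander, origin on its underside.
- dish: small glass dish, 90 mm across, 15 mm high; a bystander, origin on its underside at its middle.
- jar: small clear jar with a white cap, 48 mm across, 60 mm tall; a bystander, origin on its underside at its middle.
- valve: small brass valve with a side stub and a blue round knob, about 54 mm tall; a bystander, origin on its underside at its middle.
Mind the look-alikes: they are no part of the job. Leave any green or red look-alike of the nut1 alone.

How it is judged:
On the way, in this order (a step that is already met when the one before it is completed fails the run):
1. the clamp lever is swung open (value of joint clamp above 0.75 rad), for 0.1 s.
2. the carriage's pointer stands at the loading mark's tooth and the clamp is locked (y of pointer in the frame of load_line between -0.007 and 0.007 m and value of joint clamp below 0.2 rad and velocity of joint carriage between -0.01 and 0.01 m/s), for 0.2 s.
3. every nut lies released in the tray, the carriage still locked at the loading mark (all of step 2 and x of nut1 in the frame of tray between -0.068 and 0.068 m and y of nut1 in the frame of tray between -0.095 and 0.095 m and z of nut1 in the frame of tray between -0.01 and 0.035 m and contact force between each of nut1, nut2, nut3, nut4 and the fingers below 0.1 N and x of nut2 in the frame of tray between -0.068 and 0.068 m and y of nut2 in the frame of tray between -0.095 and 0.095 m and z of nut2 in the frame of tray between -0.01 and 0.035 m and x of nut3 in the frame of tray between -0.068 and 0.068 m and y of nut3 in the frame of tray between -0.095 and 0.095 m and z of nut3 in the frame of tray between -0.01 and 0.035 m and x of nut4 in the frame of tray between -0.068 and 0.068 m and y of nut4 in the frame of tray between -0.095 and 0.095 m and z of nut4 in the frame of tray between -0.01 and 0.035 m), for 0.2 s.
4. the clamp lever is swung open again (value of joint clamp above 0.75 rad), for 0.1 s.
At the end, for the whole second after the job is handed in: The pointer is within 7 mm of the tester's tooth line along the rail (about the tooth's half width), the clamp lever is below 0.2 rad, the carriage is at rest, every nut that is present lies at rest and released inside the tray, and the disc is in the bin (y of pointer in the frame of test_line between -0.007 and 0.007 m and value of joint clamp below 0.2 rad and velocity of joint carriage between -0.01 and 0.01 m/s and x of nut1 in the frame of tray between -0.068 and 0.068 m and y of nut1 in the frame of tray between -0.095 and 0.095 m and z of nut1 in the frame of tray between -0.01 and 0.035 m and contact force between each of nut1, nut2, nut3, nut4 and the fingers below 0.1 N and x of nut2 in the frame of tray between -0.068 and 0.068 m and y of nut2 in the frame of tray between -0.095 and 0.095 m and z of nut2 in the frame of tray between -0.01 and 0.035 m and x of nut3 in the frame of tray between -0.068 and 0.068 m and y of nut3 in the frame of tray between -0.095 and 0.095 m and z of nut3 in the frame of tray between -0.01 and 0.035 m and x of nut4 in the frame of tray between -0.068 and 0.068 m and y of nut4 in the frame of tray between -0.095 and 0.095 m and z of nut4 in the frame of tray between -0.01 and 0.035 m and linear speed of each of nut1, nut2, nut3, nut4 below 0.03 m/s and x of disc in the frame of bin between -0.11 and 0.11 m and y of disc in the frame of bin between -0.09 and 0.09 m and height (world z) of disc below 0.05 m); the robot touches nothing.
It fails at once if the carriage is dragged along (faster than 80 mm/s) while its clamp is locked (below 0.2 rad) (value of joint clamp below 0.2 rad and (velocity of joint carriage above 0.08 m/s or velocity of joint carriage below -0.08 m/s)).
It fails at once if a bystander (tip box, wrench, screwdriver, dish, jar, valve) is moved more than 30 mm (distance of any of tipbox, wrench, driver, dish, jar, valve from where it was at the start of the episode above 0.03 m).
Of nut1, nut2, nut3, nut4 only 2 to 4 are there at a start; the rules pass over those that are not, and their reading is None.
At some moment in a run one of nut1, nut2, nut3, nut4 may be knocked a few centimetres aside while the robot is not near it.
Once in a run the grip may slacken for a moment while it holds something.
It also fails if it takes over 210 s, if anything falls off the work surface, if the arm or the gripper's body presses on something with over 40 N, if the wrist force passes 120 N, or if a joint passes its speed limit or range.

ROBOT

A 7-joint arm with a two-finger parallel gripper is mounted at the origin on the work surface. World frame = base frame: x ahead of the robot, y to its left, z up, the work surface at z = 0. Lengths are in m, angles in rad, forces in N, time in s.
With the tool pointing down it reaches from about 0.4 to 0.9 m from the base axis. Payload 5.5 kg.
Tool frame: the origin (TCP) lies at the very end of the fingers, on their centre line; the grasp point (between the pads) lies ctrl.grip_depth behind it (ctrl.grip_depth is the distance from the TCP to the grasp point, in m); z points along the fingers, y is the direction in which the jaws open and shut (so a half turn about z gives the same grasp; the last joint's range is limited). The gripper opens to 85 mm and grips with 20 to 120 N. Pads are 22 mm wide; open, the fingers measure 114 mm over their backs; the gripper's body (76 mm by 85 mm) begins 54 mm behind the grasp point. The pads swing forward as they close: fully open they stand 13 mm farther back than shut.
Start: joints at [1.399, 0.501, -0.427, 1.55, 0.221, 1.138, -0.21], TCP at [0.274, -0.59, 0.201] pointing down, gripper open.
Joint ranges: [-2.88, 2.88], [-0.31, 2.03], [-1.54, 1.56], [0.2, 2.42], [-1.41, 4.55], [0.19, 2.02], [-2.57, 2.57]. Speed limits (rad/s): [2.57, 2.57, 3.14, 3.14, 3.14, 3.14, 3.14].

INTERFACE

Orientations are given as a unit quaternion [x, y, z, w].
In Python, from workcell import readout, grab_frame, ctrl gives the robot as it stands.
- The arm moves only by the tool drive_tool, never from a script. Its argument "moves" is a list of rows, each a list of 7 numbers: the shift along the tool's x, y, z in m, then the turn, a rotation vector about the tool's x, y, z in degrees, then the opening in per cent of the stroke, from 0 (shut) to 100 (fully open). A call has 1 to 5 rows; each row is the pose to reach, as a shift and turn from the pose commanded when the call began, along the tool's axes at that moment; what a row does not reach only later rows make up. A row lasts 1/8 s, in which the tool goes at most 62.5 mm and 10.7 degrees, less where a joint would pass 70% of its speed; a pose out of reach is approached as far as the arm can. A call with a gripper value outside its range is refused whole. The fingers move at their own pace and stop on an object; "squeeze" is the grip in N (left out, the last holds). Time passes only in rows, so rows that repeat a pose let the fingers close. It gives the time, the measured TCP pose, the force and the opening at its end, in the units of the state.
- readout.get_state(): the state, without advancing time (a new reading comes with each control period).
- grab_frame(name): name is "scene" or "top"; returns a dict with "img" (420x560x3 uint8, blue, green, red), "fovy" (degrees; the focal length in pixels is half the picture's height over the tangent of half this angle, whatever the lens; pixels are square), "cx", "cy" (the principal point, pixels), "R" (3x3) and "t" (3): a world point X has camera coordinates R X + t. Camera axes: x right, y down, z forward; pixel columns grow to the right and rows downward; lengths in m; the calibration is good to about 2 mm. A picture is of the moment at which its call begins. There is no depth.
- ctrl.finish_job(): hands the job in, once; it reports no verdict.
The state is a dict: "time_s": time; "joint_pos": joint angles; "joint_vel": joint speeds; "tau": joint torques, N m; "tcp_pos": TCP position; "eef_rot": TCP orientation; "wrist_force": force on the tool from outside, world axes, zero at the start; "moment": the same for the moment, N m; "gripper_width": finger opening in m.
Only numpy, scipy, OpenCV 4.12 (cv2) and the standard library are available. Lean on these libraries where they do the work, as an engineer would, in place of code of your own. Each camera call takes 0.05 s, during which the arm holds its last target.

## Working session

There is one attempt and no reset: what is moved stays moved. The work goes in short steps, Python scripts to look and compute and a tool call to move; the robot and the scene stay as the last step left them, time stands still between calls to the robot, and variables do not carry over. Pictures are saved under pics/ and viewed, and the job is handed in when it is done.

Besides the shell and the picture viewer there is one more tool, called after "Call:" by a JSON object that holds its "fn" and its "kwargs". drive_tool: Moves the arm, as the interface text tells. Its arguments: {"type":"object","properties":{"moves":{"type":"array"},"squeeze":{"type":"number"}},"required":["moves"]}

```bash
ls; mkdir -p pics
cat > h.py <<'E'
import numpy as np, cv2
from workcell import readout, grab_frame, ctrl
from scipy.spatial.transform import Rotation as Ro
def cam(n):
    f=grab_frame(n); f['f']=f['img'].shape[0]/2/np.tan(np.radians(f['fovy'])/2); f['R']=np.array(f['R']);f['t']=np.array(f['t']); return f
def px(f,X):
    c=f['R']@np.array(X)+f['t']; return f['f']*c[:2]/c[2]+[f['cx'],f['cy']]
def wp(f,u,v,z):
    d=f['R'].T@np.array([(u-f['cx'])/f['f'],(v-f['cy'])/f['f'],1]); o=-f['R'].T@f['t']
    return o+d*(z-o[2])/d[2]
def crop(f,u0,v0,u1,v1,name):
    im=f['img'][v0:v1,u0:u1]; s=min(800/(u1-u0),600/(v1-v0)); cv2.imwrite(name,cv2.resize(im,None,fx=s,fy=s,interpolation=cv2.INTER_CUBIC)); print(name,'scale',s)
E
python3 - <<'E'
from h import *
for n in('scene','top'):
    f=cam(n); print(n,f['fovy'],f['cx'],f['cy'],f['R'].round(3).tolist(),f['t'].round(3)); cv2.imwrite(f'pics/{n}0.png',f['img']); np.save(n+'0.npy',f,allow_pickle=True)
s=readout.get_state(); print(s); print(ctrl.grip_depth)
E
```

```text
pics
scene 44.00634880623266 284.55823038189243 206.2363583540643 [[-0.815, 0.578, 0.02], [0.414, 0.607, -0.679], [-0.405, -0.545, -0.734]] [ 0.479 -0.154  1.7  ]
top 51.239812259867065 289.872812685883 212.3440150474502 [[-0.003, -1.0, -0.005], [-0.976, 0.004, -0.219], [0.219, 0.004, -0.976]] [-0.018  0.574  1.278]
{'time_s': 0.1, 'joint_pos': array([ 1.39920093,  0.50175452, -0.42680926,  1.55133049,  0.22079899,
        1.13829163, -0.21027752]), 'joint_vel': array([ 0.00170006, -0.00074186, -0.00141058, -0.00099763, -0.00118839,
       -0.00109832, -0.0003145 ]), 'tau': array([-1.15468295e-02, -5.70814919e+01, -5.83835050e+00, -2.81749302e+01,
        1.05803926e-02,  5.55389313e-03,  5.99389040e-06]), 'tcp_pos': array([ 0.27348346, -0.58893186,  0.19986921]), 'eef_rot': array([ 9.76454241e-01,  2.15722891e-01, -1.54196876e-04, -8.52030942e-04]), 'wrist_force': array([0.09700933, 0.11889567, 0.00168229]), 'moment': array([-0.00622906,  0.01604989,  0.02179058]), 'gripper_width': 0.08519719896552362}
0.0187
```

View pics/top0.png

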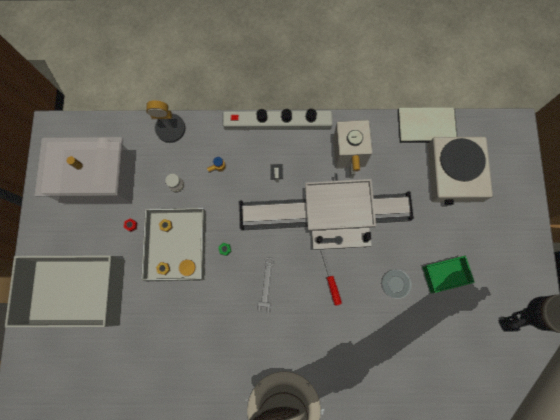

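View pics/scene0.png

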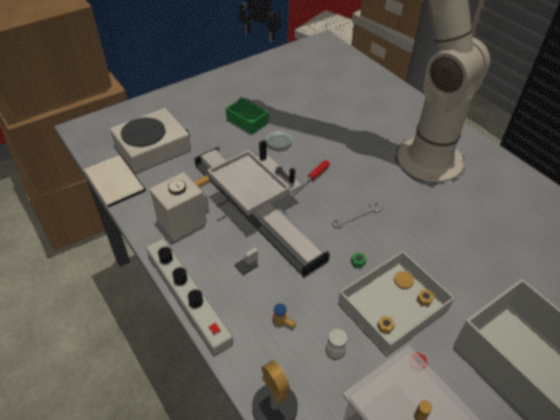

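The top view shows the rail from (241,215) to (411,206) with the tray at (340,207). The tester is at (354,145) and the loading mark at (277,172). The bin is at (174,244), with two nuts at (165,225) and (163,268) and the disc at (187,268).

Run:
```python
from h import *
f=np.load('top0.npy',allow_pickle=True).item()
crop(f,230,115,430,265,'pics/c1.png'); crop(f,130,195,230,285,'pics/c2.png')
g=np.load('scene0.npy',allow_pickle=True).item()
crop(g,140,120,340,280,'pics/c3.png')
```

```text
pics/c1.png scale 4.0
pics/c2.png scale 6.666666666666667
pics/c3.png scale 3.75
```

View pics/c1.png

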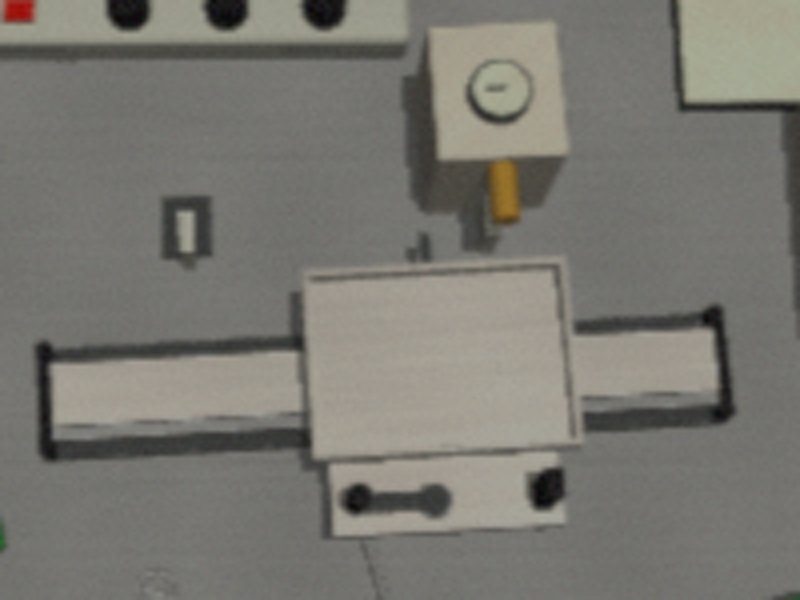

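View pics/c2.png

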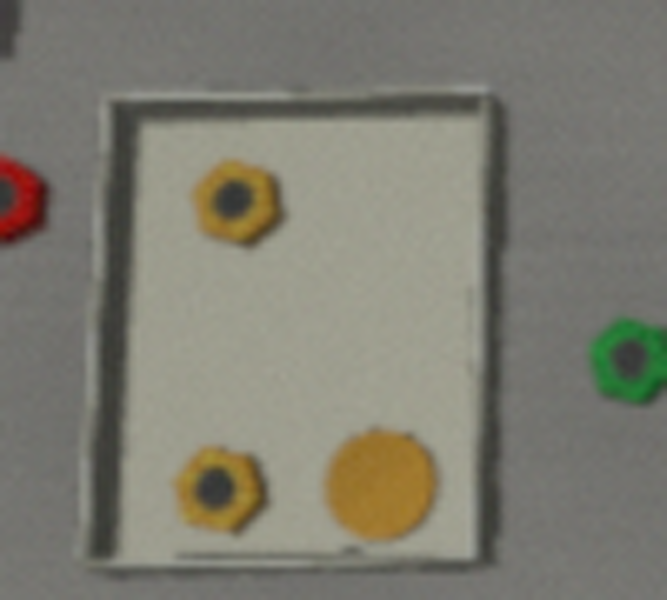

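View pics/c3.png

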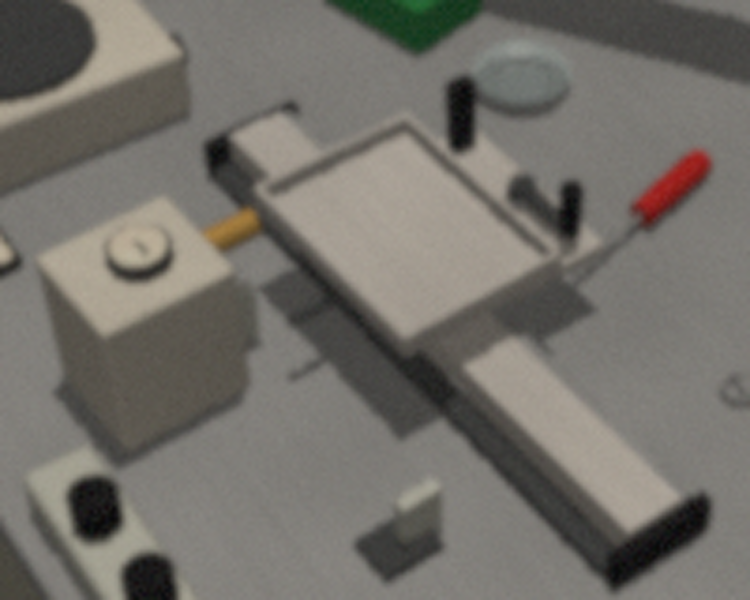

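Run:
```python
from h import *
f=np.load('top0.npy',allow_pickle=True).item()
def c1(u,v,z): return wp(f,230+u/4,115+v/4,z)
def c2(u,v,z): return wp(f,130+u/6.6667,195+v/6.6667,z)
P={}
for n,a in dict(trTL=(304,270,.1),trTR=(566,259,.1),trBR=(582,444,.1),trBL=(314,460,.1),knob=(356,488,.127),knobb=(358,500,.113),pivot=(437,500,.085),grip=(548,481,.135),loadF=(187,254,.05),loadB=(187,208,.05),nozT=(508,222,.112),nozB=(503,160,.112),testTooth=(494,234,.05),railTL=(44,345,.042),railTR=(714,312,.042),railBL=(48,455,.03),tesTL=(430,28,.13),tesTR=(555,24,.13),tesBR=(567,155,.13),tesBL=(436,160,.13)).items():
    P[n]=c1(*a); print(n,P[n].round(4))
tc=(P['trTL']+P['trTR']+P['trBR']+P['trBL'])/4; print('tray',tc)
ey=(P['trTL']-P['trTR']+P['trBL']-P['trBR']); print('yaw',np.arctan2(-ey[0],ey[1]), np.linalg.norm(P['trTL']-P['trTR']),np.linalg.norm(P['trTL']-P['trBL']))
for n,a in dict(nutA=(235,200,.024),nutB=(218,488,.024),disc=(381,484,.014),bTL=(105,97,.05),bTR=(492,95,.05),bBR=(483,562,.05),bBL=(85,562,.05)).items(): print(n,c2(*a).round(4))
d=P['railTL']-P['railTR']; print('railyaw',np.arctan2(-d[0],d[1]),np.linalg.norm(d))
g=np.load('scene0.npy',allow_pickle=True).item()
def c3(u,v,z): return wp(g,140+u/3.75,120+v/3.75,z)
for n,a in dict(loadTop=(422,500,.05),loadFl=(437,490,.05),knobtop=(571,187,.127),griptop=(461,84,.135),noztip=(255,222,.112),trN=(258,190,.1),trNE=(405,118,.1),trS=(405,350,.1),trE=(562,262,.1)).items(): print('s',n,c3(*a).round(4))
```

```text
trTL [ 0.6577 -0.0696  0.1   ]
trTR [ 0.6654 -0.2679  0.1   ]
trBR [ 0.523  -0.2734  0.1   ]
trBL [ 0.5118 -0.0753  0.1   ]
knob [ 0.4863 -0.1042  0.127 ]
knobb [ 0.4798 -0.1064  0.113 ]
pivot [ 0.484  -0.1668  0.085 ]
grip [ 0.4895 -0.241   0.135 ]
loadF [0.6861 0.0207 0.05  ]
loadB [0.7241 0.0208 0.05  ]
nozT [ 0.6911 -0.2232  0.112 ]
nozB [ 0.7404 -0.2213  0.112 ]
testTooth [ 0.7014 -0.2215  0.05  ]
railTL [0.6148 0.1328 0.042 ]
railTR [ 0.6391 -0.3931  0.042 ]
railBL [0.5294 0.1292 0.03  ]
tesTL [ 0.8402 -0.1667  0.13  ]
tesTR [ 0.843 -0.262  0.13 ]
tesBR [ 0.7375 -0.2665  0.13  ]
tesBL [ 0.7341 -0.1683  0.13  ]
tray [ 0.58949197 -0.17153949  0.1       ]
yaw 0.047543643403601246 0.19842282086882934 0.14602768093391622
nutA [0.5435 0.3713 0.024 ]
nutB [0.4084 0.3712 0.024 ]
disc [0.4109 0.2984 0.014 ]
bTL [0.5876 0.4271 0.05  ]
bTR [0.5877 0.2468 0.05  ]
bBR [0.3723 0.2423 0.05  ]
bBL [0.373  0.4214 0.05  ]
railyaw 0.04614585043276706 0.5264153831558627
s loadTop [0.7112 0.0285 0.05  ]
s loadFl [0.6977 0.0271 0.05  ]
s knobtop [ 0.4885 -0.1057  0.127 ]
s griptop [ 0.4961 -0.243   0.135 ]
s noztip [ 0.6966 -0.2201  0.112 ]
s trN [ 0.672  -0.2607  0.1   ]
s trNE [ 0.5337 -0.2679  0.1   ]
s trS [ 0.668 -0.058  0.1  ]
s trE [ 0.5242 -0.0664  0.1   ]
```

```bash
cat >> h.py <<'E'
YAW=0.046
def go(pts,deg=None):
    """pts: list of (x,y,z_tcp,yawdeg); print rows relative to the present pose"""
    s=readout.get_state(); R=Ro.from_quat(s['eef_rot']); p=s['tcp_pos']
    print('t',round(s['time_s'],2),'tcp',p.round(4),'yaw',round(yaw(R),2),'w',round(s['gripper_width'],4),'F',s['wrist_force'].round(1))
    for x,y,z,a in pts:
        T=Ro.from_euler('z',a,degrees=True)*Ro.from_rotvec([np.pi,0,0])
        d=R.inv().apply(np.array([x,y,z])-p); r=(R.inv()*T).as_rotvec(degrees=True)
        print('  ',d.round(4).tolist(),r.round(1).tolist())
def yaw(R):
    v=R.apply([1,0,0]); return np.degrees(np.arctan2(v[1],v[0]))
E
python3 - <<'E'
from h import *
go([(.4875,-.105,.25,2.6),(.4875,-.105,.094,2.6)])
f=np.load('top0.npy',allow_pickle=True).item()
print(px(f,[.698,-.164,.058])) ; print((px(f,[.698,-.164,.058])-[230,115])*4)
E
```

```text
t 0.1 tcp [ 0.2735 -0.5889  0.1999] yaw 24.92 w 0.0852 F [0.1 0.1 0. ]
   [0.398, -0.3488, -0.0495] [-0.1, 0.0, 22.3]
   [0.398, -0.3485, 0.1065] [-0.1, 0.0, 22.3]
[335.5342839 173.846928 ]
[422.13713559 235.38771202]
```

Call:
{"fn": "drive_tool", "kwargs": {"moves": [[0.03,-0.03,-0.05,0,0,4,100],[0.08,-0.07,-0.05,0,0,8,100],[0.13,-0.11,-0.05,0,0,13,100],[0.17,-0.15,-0.05,0,0,18,100],[0.21,-0.185,-0.05,0,0,22.3,100]], "squeeze": 30}}

```text
time_s: 0.72
tcp_pos: [0.3868, -0.3306, 0.2506]
eef_rot: [1.0, 0.022, -0.0, -0.0]
wrist_force: [0.6, -0.5, 0.2]
gripper_width: 0.0856
```

Run:
```python
from h import *
go([(.4875,-.105,.25,2.6),(.4875,-.105,.094,2.6)])
```

```text
t 0.72 tcp [ 0.3868 -0.3306  0.2506] yaw 2.53 w 0.0856 F [ 0.6 -0.5  0.2]
   [0.1106, -0.221, 0.0007] [-0.0, 0.0, -0.1]
   [0.1106, -0.2209, 0.1567] [-0.0, 0.0, -0.1]
```

Call:
{"fn": "drive_tool", "kwargs": {"moves": [[0.03,-0.055,0,0,0,0,100],[0.06,-0.11,0,0,0,0,100],[0.09,-0.165,0,0,0,0,70],[0.11,-0.22,0,0,0,0,60],[0.11,-0.22,0,0,0,0,60]]}}

```text
time_s: 1.35
tcp_pos: [0.4873, -0.1023, 0.251]
eef_rot: [1.0, 0.028, 0.0, -0.001]
wrist_force: [0.4, 0.1, -0.3]
gripper_width: 0.0511
```

Run:
```python
from h import *
go([(.4875,-.105,.094,2.6)])
g=cam('scene'); crop(g,220,100,340,200,'pics/k1.png')
```

```text
t 1.35 tcp [ 0.4873 -0.1023  0.251 ] yaw 3.18 w 0.0511 F [ 0.4  0.1 -0.3]
   [-0.0001, 0.003, 0.157] [-0.1, -0.1, 0.6]
pics/k1.png scale 6.0
```

View pics/k1.png

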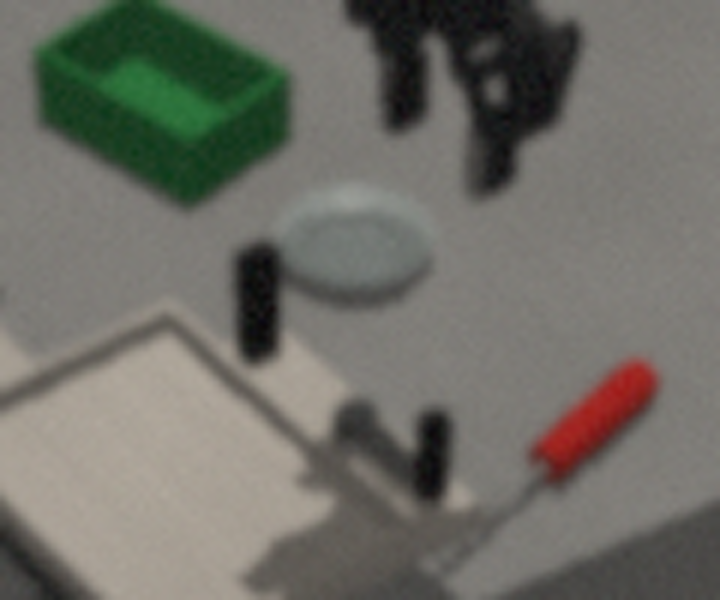

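The fingertips (crop 405,125 and 490,190) sit above the knob at crop (433,420). I'll go down.

Call:
{"fn": "drive_tool", "kwargs": {"moves": [[0,0.003,0.04,0,0,0,60],[0,0.003,0.08,0,0,0,60],[0,0.003,0.12,0,0,0,60],[0,0.003,0.155,0,0,0,60],[0,0.003,0.155,0,0,0,60]]}}

```text
time_s: 2.02
tcp_pos: [0.4831, -0.1127, 0.0932]
eef_rot: [1.0, 0.022, -0.003, -0.001]
wrist_force: [-0.7, 0.2, 0.7]
gripper_width: 0.0513
```

Run:
```python
from h import *
go([(.4875,-.105,.096,2.6)])
g=cam('scene'); crop(g,220,100,340,200,'pics/k2.png')
g=cam('top'); crop(g,280,190,380,265,'pics/k2t.png')
```

```text
t 2.02 tcp [ 0.4831 -0.1127  0.0932] yaw 2.49 w 0.0513 F [-0.7  0.2  0.7]
   [0.0047, -0.0075, -0.0028] [-0.1, 0.4, -0.1]
pics/k2.png scale 6.0
pics/k2t.png scale 8.0
```

View pics/k2.png

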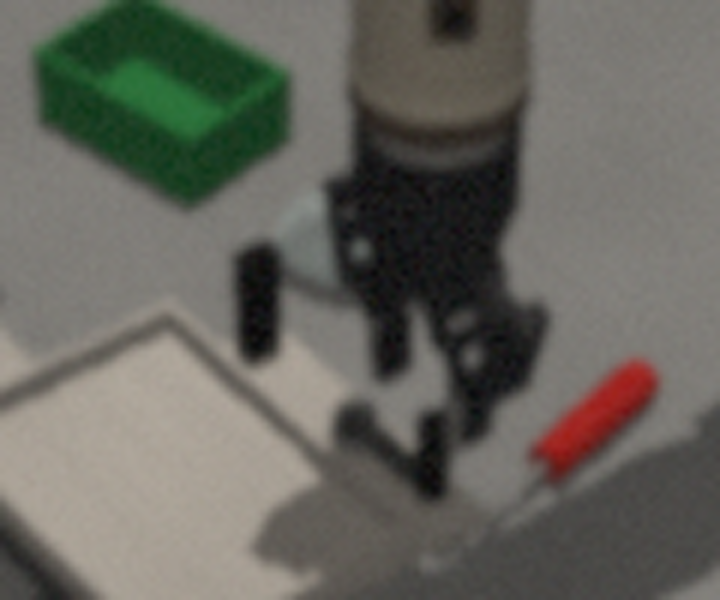

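View pics/k2t.png

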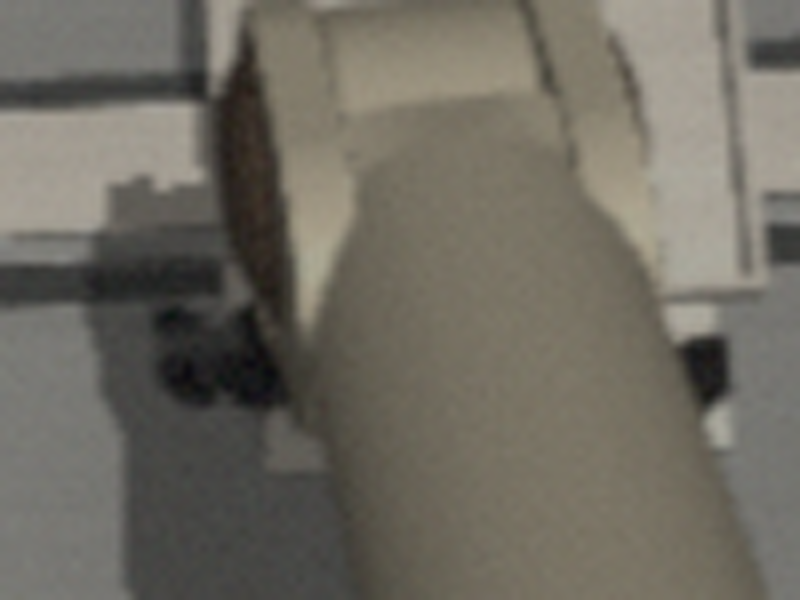

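Run:
```python
from h import *
go([(.4875,-.105,.096,2.6)])
g=cam('scene')
p=readout.get_state()['tcp_pos']
print((px(g,p)-[220,100])*6,'knob .094',(px(g,[.4875,-.105,.094])-[220,100])*6,(px(g,[.4875,-.105,.127])-[220,100])*6)
for u,v,z in((392,372,.093),(475,435,.093),(433,405,.093),(433,412,.127),(430,495,.085)): print(wp(g,220+u/6,100+v/6,z).round(4))
```

```text
t 2.12 tcp [ 0.4864 -0.1125  0.0963] yaw 2.53 w 0.0513 F [0.3 0.5 0.1]
   [0.0014, -0.0074, 0.0003] [0.0, 0.0, -0.1]
[425.56379866 455.9148619 ] knob .094 [433.92786226 469.62080069] [436.09945874 419.23042604]
[ 0.4635 -0.1734  0.093 ]
[ 0.4563 -0.1141  0.093 ]
[ 0.4607 -0.1427  0.093 ]
[ 0.4858 -0.1098  0.127 ]
[ 0.4936 -0.0993  0.085 ]
```

Run:
```python
from h import *
g=cam('scene')
for p in ([.4873,-.1023,.251],[.4873,-.105,.256],[.4864,-.1125,.0963]): print((px(g,p)-[220,100])*6, (px(g,np.array(p)+[0,0,.01])-[220,100])*6)
f=cam('top'); print((px(f,[.4864,-.1125,.1])-[280,190])*8,(px(f,[.4875,-.105,.127])-[280,190])*8)
crop(g,270,130,330,190,'pics/k3.png')
```

```text
[448.91568575 217.11879799] [449.70229382 199.37792843]
[445.69170433 205.0088354 ] [446.46223369 187.17422015]
[426.75079721 456.2306558 ] [427.36466689 441.09742257]
[330.18409084 387.71949995] [314.16536094 372.73148634]
pics/k3.png scale 10.0
```

View pics/k3.png

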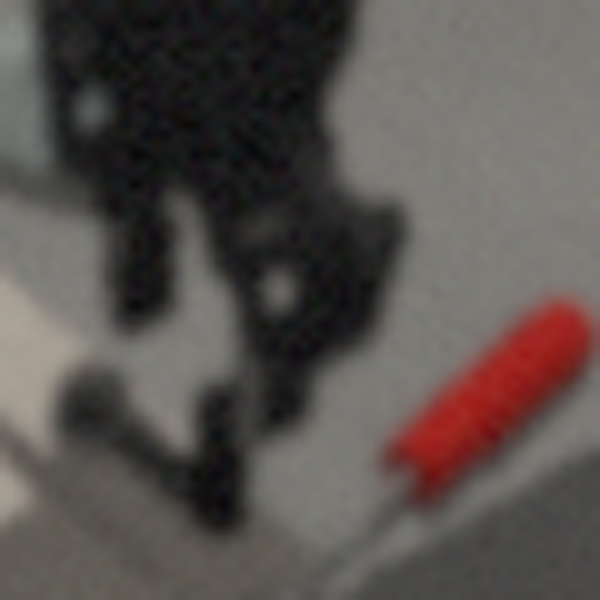

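Call:
{"fn": "drive_tool", "kwargs": {"moves": [[0.001,-0.007,0,0,0,0,60],[0.001,-0.007,0,0,0,0,50],[0.001,-0.007,0,0,0,0,30],[0.001,-0.007,0,0,0,0,10],[0.001,-0.007,0,0,0,0,0]], "squeeze": 25}}

```text
time_s: 2.9
tcp_pos: [0.4879, -0.1047, 0.0965]
eef_rot: [1.0, 0.023, 0.001, 0.0]
wrist_force: [-0.8, 0.4, 5.7]
gripper_width: 0.0001
```

Run:
```python
from h import *
go([(.4875,-.105,.096,2.6)])
g=cam('scene')
crop(g,270,130,330,190,'pics/k4.png')
```

```text
t 2.9 tcp [ 0.4879 -0.1047  0.0965] yaw 2.6 w 0.0001 F [-0.8  0.4  5.7]
   [-0.0004, 0.0003, 0.0005] [0.0, -0.1, 0.0]
pics/k4.png scale 10.0
```

View pics/k4.png

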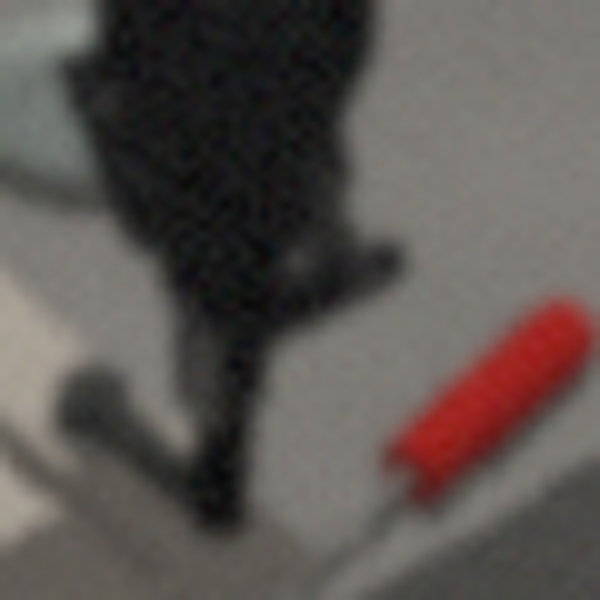

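Call:
{"fn": "drive_tool", "kwargs": {"moves": [[0,0,-0.02,0,0,0,0],[0,0,-0.04,0,0,0,0],[0,0,-0.06,0,0,0,0],[0,0,-0.06,0,0,0,0]]}}

```text
time_s: 3.45
tcp_pos: [0.488, -0.1047, 0.1569]
eef_rot: [1.0, 0.023, 0.001, 0.0]
wrist_force: [0.1, 0.2, 0.3]
gripper_width: 0.0002
```

Run:
```python
from h import *
go([])
print(readout.get_state()['joint_pos'])
g=cam('scene')
crop(g,250,80,350,180,'pics/k5.png')
p=readout.get_state()['tcp_pos']; print((px(g,p)-[250,80])*6)
f=cam('top'); crop(f,280,190,380,265,'pics/k5t.png');print((px(f,p)-[280,190])*8)
```

```text
t 3.45 tcp [ 0.488  -0.1047  0.1569] yaw 2.6 w 0.0002 F [0.1 0.2 0.3]
[ 0.71843129  0.31717172 -0.65905055  1.96309616  0.24036724  0.93594515
 -1.58530781]
pics/k5.png scale 6.0
[258.97357609 493.90385345]
pics/k5t.png scale 8.0
[318.22790219 360.00374425]
```

View pics/k5.png

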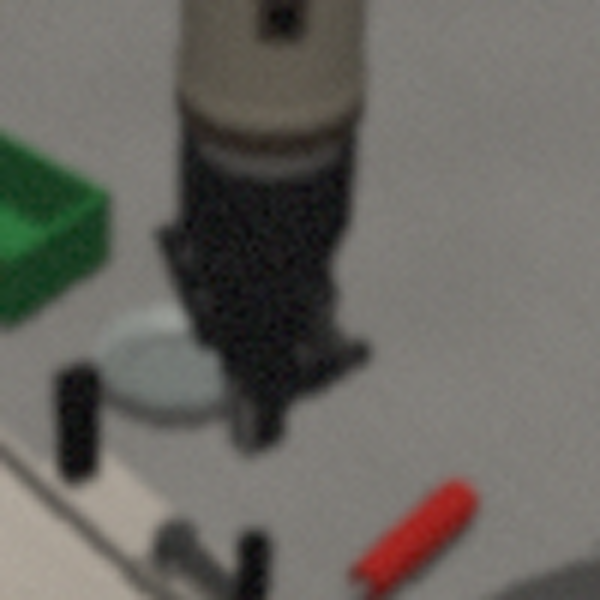

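View pics/k5t.png

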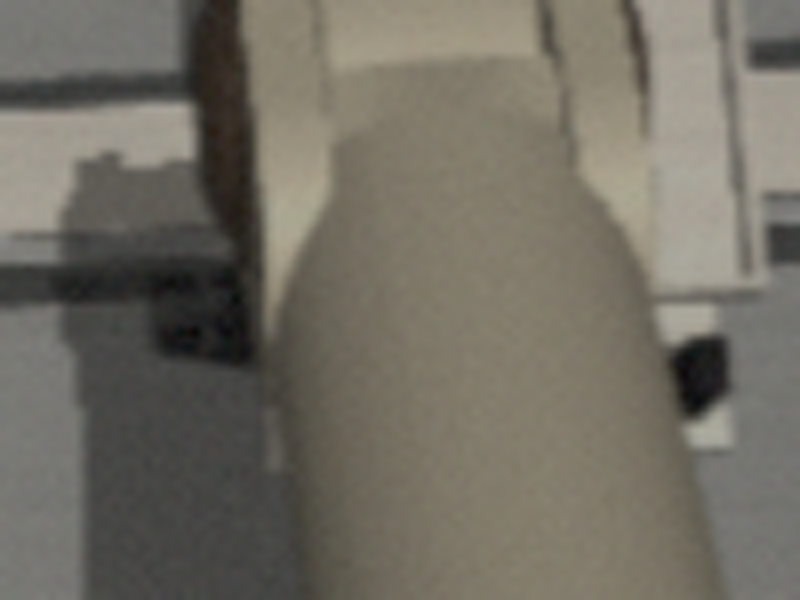

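Run:
```python
from h import *
f=np.load('top0.npy',allow_pickle=True).item()
g=np.load('scene0.npy',allow_pickle=True).item()
crop(f,480,275,560,345,'pics/s1.png'); crop(g,220,0,300,60,'pics/s2.png')
for z in (.2,.213):
  p=[.2735,-.5889,z]
  print((px(f,p)-[480,275])*8.57,(px(g,p)-[220,0])*10)
for c in (f,g): print(-c['R'].T@c['t'])
```

```text
pics/s1.png scale 8.571428571428571
pics/s2.png scale 10.0
[242.48680876 320.24703646] [406.8329939  487.56950309]
[263.33105458 320.42308059] [406.30346054 452.85590052]
[ 0.28006049 -0.02565979  1.37265481]
[1.14214636 0.74349762 1.1335815 ]
```

View pics/s1.png

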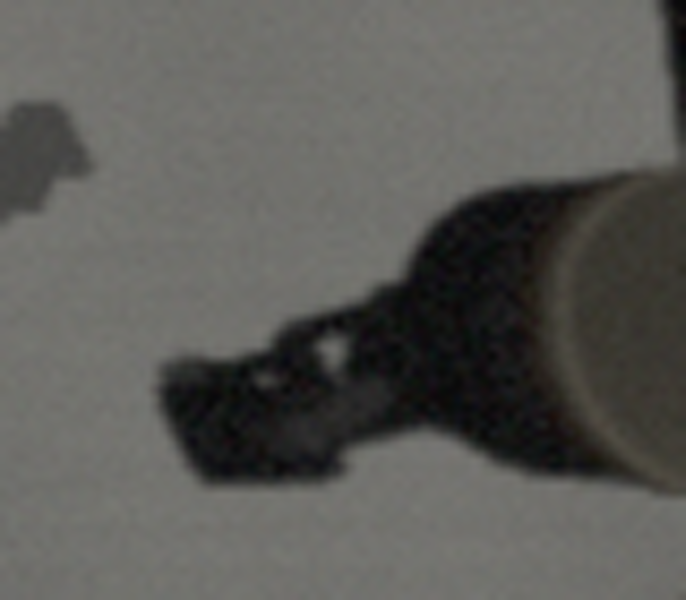

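View pics/s2.png

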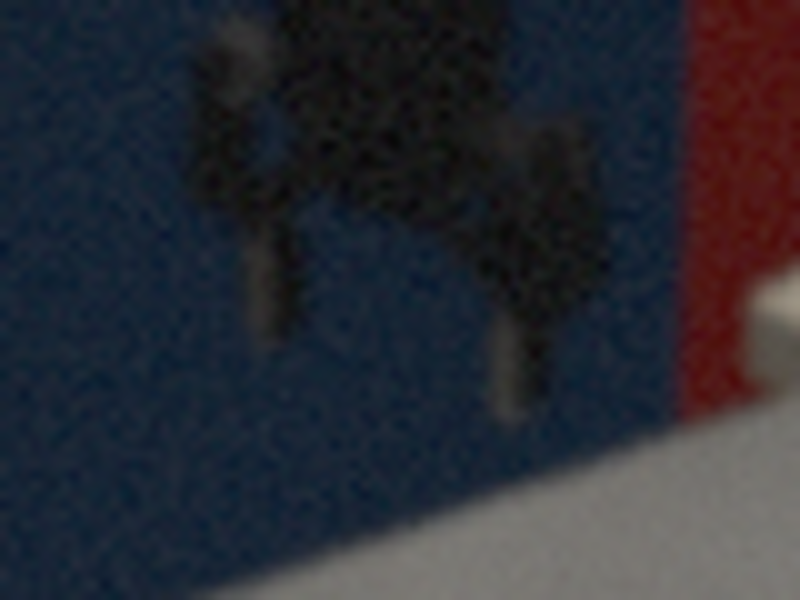

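Run:
```python
from h import *
f=np.load('top0.npy',allow_pickle=True).item()
g=np.load('scene0.npy',allow_pickle=True).item()
R=Ro.from_quat([9.76454241e-01,2.15722891e-01,-1.54e-04,-8.5e-04]); p=np.array([.27348,-.58893,.19987])
for back in (0,.013,.03,.045,.06):
  for yy in (-.057,-.05,.05):
    q=p+R.apply([0,yy,-back]); print(back,yy,((px(f,q)-[480,275])*8.57).round(),((px(g,q)-[220,0])*10).round())
```

```text
0 -0.057 [ 80. 402.] [552. 535.]
0 -0.05 [100. 392.] [534. 529.]
0 0.05 [383. 249.] [282. 448.]
0.013 -0.057 [ 99. 403.] [552. 500.]
0.013 -0.05 [120. 393.] [534. 494.]
0.013 0.05 [406. 248.] [281. 413.]
0.03 -0.057 [125. 405.] [552. 454.]
0.03 -0.05 [146. 394.] [534. 448.]
0.03 0.05 [436. 247.] [279. 367.]
0.045 -0.057 [149. 406.] [552. 413.]
0.045 -0.05 [169. 396.] [534. 407.]
0.045 0.05 [463. 247.] [278. 326.]
0.06 -0.057 [173. 407.] [553. 371.]
0.06 -0.05 [194. 397.] [534. 365.]
0.06 0.05 [491. 246.] [276. 285.]
```

Both cameras put the fingertips about 28 mm higher than the reported TCP, and the force reading fits contact with the knob top. I'll open the fingers and lower slowly, watching the force and the picture.

Call:
{"fn": "drive_tool", "kwargs": {"moves": [[0,0,0,0,0,0,60],[0,0,0.02,0,0,0,60],[0,0,0.04,0,0,0,60],[0,0,0.06,0,0,0,60],[0,0,0.065,0,0,0,60]]}}

```text
time_s: 4.18
tcp_pos: [0.4854, -0.104, 0.089]
eef_rot: [1.0, 0.023, -0.002, -0.001]
wrist_force: [-0.2, -0.8, 0.8]
gripper_width: 0.0515
```

Call:
{"fn": "drive_tool", "kwargs": {"moves": [[0,0,0.004,0,0,0,60],[0,0,0.008,0,0,0,60],[0,0,0.012,0,0,0,60],[0,0,0.012,0,0,0,60]]}}

```text
time_s: 4.68
tcp_pos: [0.487, -0.1045, 0.0788]
eef_rot: [1.0, 0.023, -0.0, 0.0]
wrist_force: [-0.4, -0.7, 1.5]
gripper_width: 0.0512
```

Run:
```python
from h import *
go([])
g=cam('scene')
crop(g,260,130,330,190,'pics/k6.png')
```

```text
t 4.67 tcp [ 0.487  -0.1045  0.0788] yaw 2.61 w 0.0512 F [-0.4 -0.7  1.5]
pics/k6.png scale 10.0
```

View pics/k6.png

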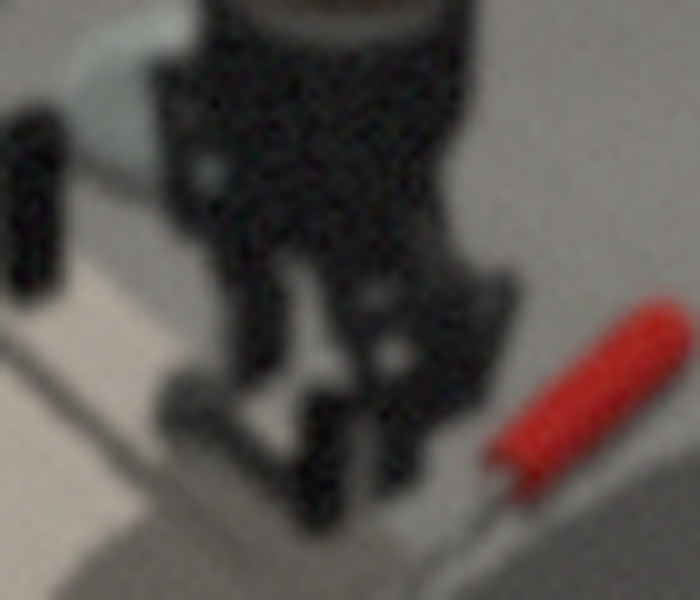

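Call:
{"fn": "drive_tool", "kwargs": {"moves": [[0.001,-0.0005,0.004,0,0,0,60],[0.001,-0.0005,0.008,0,0,0,60],[0.001,-0.0005,0.011,0,0,0,60],[0.001,-0.0005,0.011,0,0,0,60]]}}

```text
time_s: 5.22
tcp_pos: [0.4877, -0.1038, 0.0674]
eef_rot: [1.0, 0.023, -0.0, -0.0]
wrist_force: [0.4, -0.5, 0.7]
gripper_width: 0.0514
```

Call:
{"fn": "drive_tool", "kwargs": {"moves": [[0,0,0,0,0,0,45],[0,0,0,0,0,0,30],[0,0,0,0,0,0,15],[0,0,0,0,0,0,5],[0,0,0,0,0,0,5]], "squeeze": 30}}

```text
time_s: 5.85
tcp_pos: [0.4882, -0.1057, 0.0681]
eef_rot: [1.0, 0.022, 0.0, 0.001]
wrist_force: [-0.4, -4.6, 3.1]
gripper_width: 0.0171
```

Run:
```python
from h import *
go([])
g=cam('scene')
crop(g,260,130,330,190,'pics/k7.png')
```

```text
t 5.85 tcp [ 0.4882 -0.1057  0.0681] yaw 2.54 w 0.0171 F [-0.4 -4.6  3.1]
pics/k7.png scale 10.0
```

View pics/k7.png

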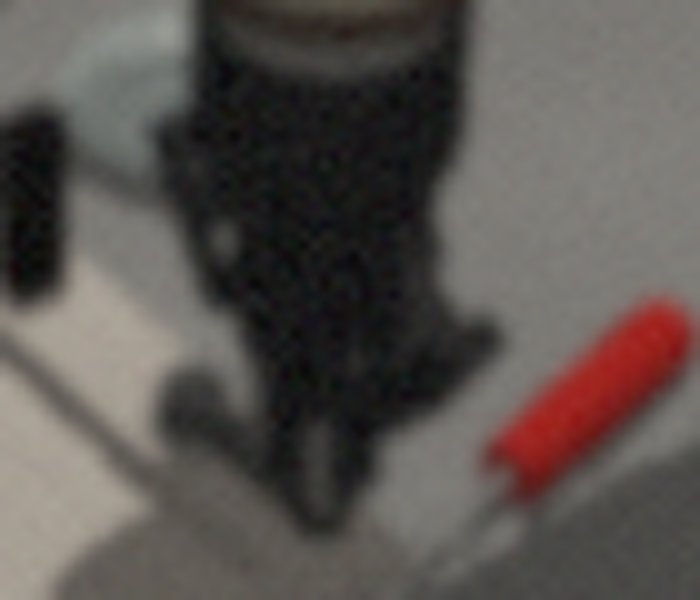

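```bash
cat >> h.py <<'E'
def arc(pivot,ths,z,y0=2.6):
    return [(pivot[0]-.06*np.sin(t+YAW),pivot[1]+.06*np.cos(t+YAW),z,y0+np.degrees(t)) for t in ths]
E
python3 - <<'E'
from h import *
go(arc((.491,-.1662),np.arange(1,9)*.13,.0678))
E
```

```text
t 5.9 tcp [ 0.4882 -0.1056  0.0682] yaw 2.54 w 0.017 F [ 0.5 -5.   1.7]
   [-0.0078, 0.0011, 0.0004] [0.1, -0.0, -7.5]
   [-0.0154, 0.0027, 0.0004] [0.1, -0.0, -15.0]
   [-0.0228, 0.0052, 0.0004] [0.1, -0.0, -22.4]
   [-0.0298, 0.0086, 0.0004] [0.1, 0.0, -29.9]
   [-0.0363, 0.0129, 0.0004] [0.1, 0.0, -37.3]
   [-0.0422, 0.018, 0.0004] [0.1, 0.0, -44.7]
   [-0.0473, 0.0239, 0.0004] [0.1, 0.0, -52.2]
   [-0.0517, 0.0303, 0.0004] [0.1, 0.0, -59.6]
```

Call:
{"fn": "drive_tool", "kwargs": {"moves": [[-0.0078,0.001,0,0,0,-7.5,5],[-0.0154,0.0027,0,0,0,-15,5],[-0.0228,0.0052,0,0,0,-22.4,5],[-0.0298,0.0086,0,0,0,-29.9,5],[-0.0298,0.0086,0,0,0,-29.9,5]]}}

```text
time_s: 6.52
tcp_pos: [0.458, -0.1135, 0.0681]
eef_rot: [0.96, 0.28, -0.0, -0.0]
wrist_force: [-2.5, -0.5, 5.2]
gripper_width: 0.0172
```

Run:
```python
from h import *
go(arc((.491,-.1662),np.arange(5,9)*.13,.0678))
```

```text
t 6.53 tcp [ 0.458  -0.1135  0.0681] yaw 32.56 w 0.0172 F [-2.5 -0.5  5.2]
   [-0.0082, 0.0027, 0.0003] [-0.0, 0.0, -7.3]
   [-0.0159, 0.0042, 0.0003] [-0.0, 0.0, -14.7]
   [-0.0233, 0.0066, 0.0003] [-0.0, 0.0, -22.2]
   [-0.0303, 0.01, 0.0003] [-0.0, 0.0, -29.6]
```

Call:
{"fn": "drive_tool", "kwargs": {"moves": [[-0.008,0.0015,0,0,0,-7.5,5],[-0.0157,0.0033,0,0,0,-15,5],[-0.0231,0.006,0,0,0,-22.2,5],[-0.0301,0.0095,0,0,0,-29.6,5],[-0.0301,0.0095,0,0,0,-29.6,5]]}}

```text
time_s: 7.15
tcp_pos: [0.4361, -0.1372, 0.068]
eef_rot: [0.856, 0.516, -0.002, -0.001]
wrist_force: [-7.6, 1.9, 13.1]
gripper_width: 0.0169
```

Call:
{"fn": "drive_tool", "kwargs": {"moves": [[0,0,0,0,0,0,20],[0,0,0,0,0,0,45],[0,0,-0.03,0,0,0,55],[0,0,-0.08,0,0,0,60],[0,0,-0.12,0,0,0,60]]}}

```text
time_s: 7.78
tcp_pos: [0.439, -0.1374, 0.1894]
eef_rot: [0.857, 0.516, 0.001, 0.0]
wrist_force: [-0.4, -0.3, -0.1]
gripper_width: 0.0513
```

Run:
```python
from h import *
go([])
g=cam('scene')
crop(g,220,110,330,190,'pics/k8.png')
f=cam('top');crop(f,230,115,430,265,'pics/k8t.png')
```

```text
t 7.78 tcp [ 0.439  -0.1374  0.1894] yaw 62.14 w 0.0513 F [-0.4 -0.3 -0.1]
pics/k8.png scale 7.2727272727272725
pics/k8t.png scale 4.0
```

View pics/k8.png

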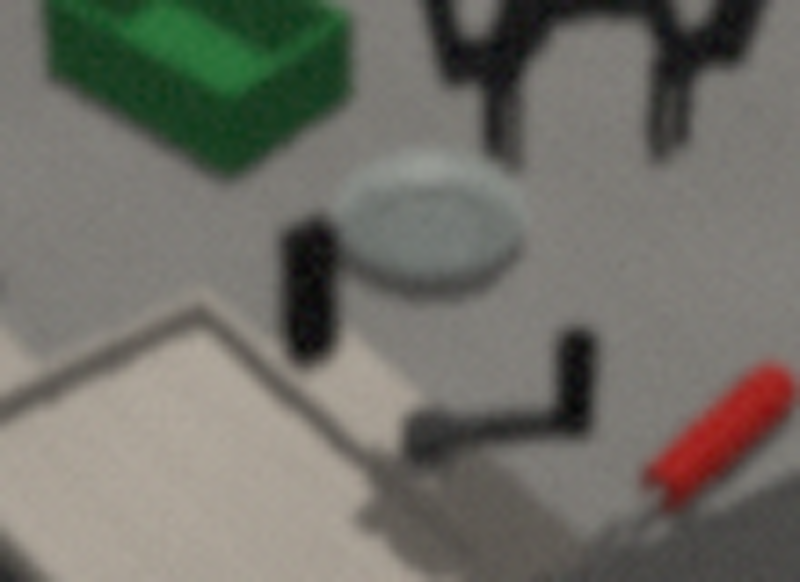

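View pics/k8t.png

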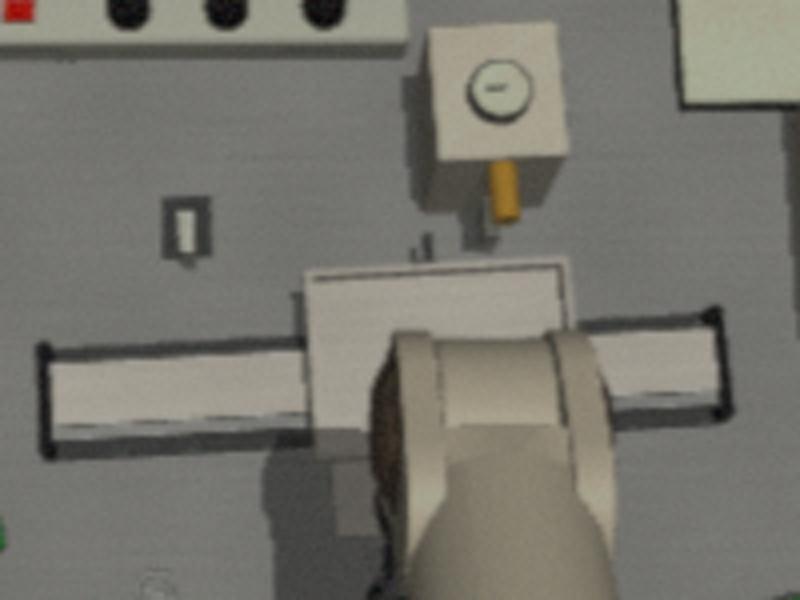

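Run:
```python
from h import *
go([(.494,-.244,.19,2.6),(.494,-.244,.068,2.6)])
```

```text
t 7.88 tcp [ 0.4418 -0.1383  0.1916] yaw 62.11 w 0.0512 F [ 0.5 -0.3  0.1]
   [-0.069, 0.0955, 0.0023] [0.4, -0.3, 59.5]
   [-0.0691, 0.0946, 0.1243] [0.4, -0.3, 59.5]
```

Call:
{"fn": "drive_tool", "kwargs": {"moves": [[-0.014,0.019,0,0,0,10,60],[-0.028,0.038,0,0,0,20,60],[-0.042,0.057,0,0,0,30,60],[-0.056,0.077,0,0,0,40,60],[-0.069,0.0955,0,0,0,50,60]]}}

```text
time_s: 8.5
tcp_pos: [0.4905, -0.2441, 0.1866]
eef_rot: [0.995, 0.103, -0.0, -0.0]
wrist_force: [0.4, 0.6, -0.3]
gripper_width: 0.0511
```

Call:
{"fn": "drive_tool", "kwargs": {"moves": [[0,0,0,0,0,9.5,60],[0,0,0,0,0,9.5,60]]}}

```text
time_s: 8.75
tcp_pos: [0.4903, -0.2432, 0.1868]
eef_rot: [1.0, 0.024, -0.001, -0.0]
wrist_force: [0.1, 0.7, -0.4]
gripper_width: 0.0511
```

Run:
```python
from h import *
go([(.494,-.244,.19,2.6),(.494,-.244,.068,2.6)])
```

```text
t 8.75 tcp [ 0.4903 -0.2432  0.1868] yaw 2.7 w 0.0511 F [ 0.1  0.7 -0.4]
   [0.0037, 0.0009, -0.0032] [-0.0, 0.1, 0.1]
   [0.0038, 0.001, 0.1188] [-0.0, 0.1, 0.1]
```

Call:
{"fn": "drive_tool", "kwargs": {"moves": [[0.0037,0.001,0.03,0,0,0,60],[0.0037,0.001,0.06,0,0,0,60],[0.0037,0.001,0.09,0,0,0,60],[0.0037,0.001,0.117,0,0,0,60],[0.0037,0.001,0.117,0,0,0,60]]}}

```text
time_s: 9.38
tcp_pos: [0.4922, -0.243, 0.0686]
eef_rot: [1.0, 0.025, -0.002, -0.001]
wrist_force: [0.2, -0.4, 1.0]
gripper_width: 0.0512
```

Call:
{"fn": "drive_tool", "kwargs": {"moves": [[0,0,0,0,0,0,45],[0,0,0,0,0,0,30],[0,0,0,0,0,0,10],[0,0,0,0,0,0,3],[0,0,0,0,0,0,3]], "squeeze": 40}}

```text
time_s: 10.0
tcp_pos: [0.4952, -0.2458, 0.0723]
eef_rot: [1.0, 0.023, 0.001, 0.001]
wrist_force: [-0.8, -2.2, 7.7]
gripper_width: 0.0136
```

Run:
```python
from h import *
go([])
f=cam('top');crop(f,230,115,430,265,'pics/g1t.png')
g=cam('scene')
crop(g,220,110,330,190,'pics/g1.png')
```

```text
t 10.0 tcp [ 0.4952 -0.2458  0.0723] yaw 2.61 w 0.0136 F [-0.8 -2.2  7.7]
pics/g1t.png scale 4.0
pics/g1.png scale 7.2727272727272725
```

View pics/g1t.png

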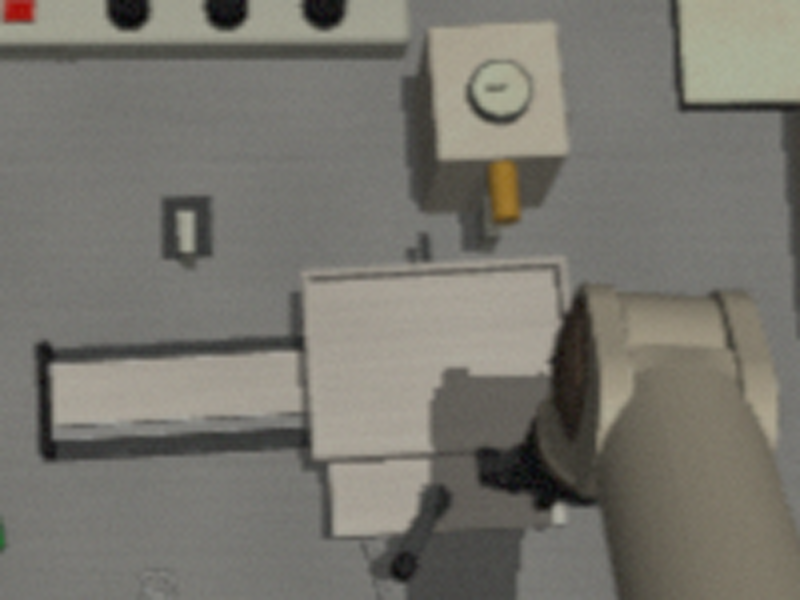

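View pics/g1.png

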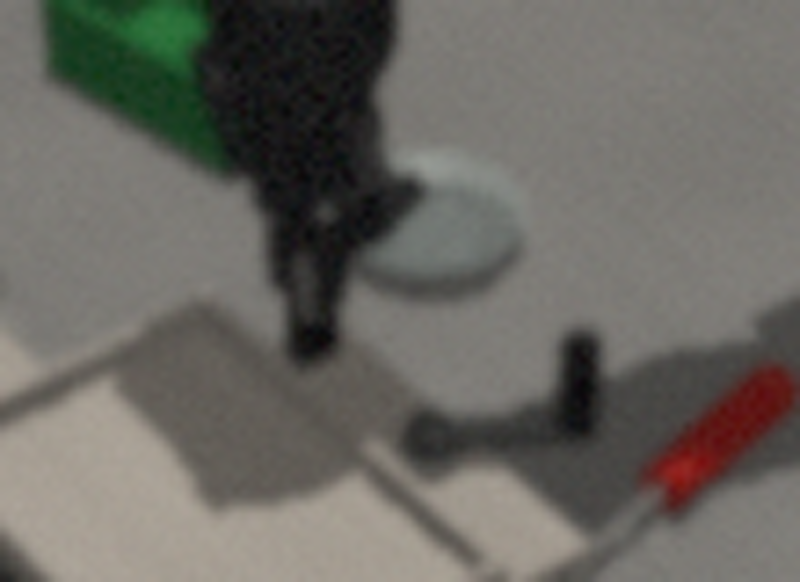

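Call:
{"fn": "drive_tool", "kwargs": {"moves": [[0,-0.015,0,0,0,0,3],[0,-0.035,0,0,0,0,3],[0,-0.055,0,0,0,0,3],[0,-0.075,0,0,0,0,3],[0,-0.09,0,0,0,0,3]]}}

```text
time_s: 10.72
tcp_pos: [0.4906, -0.1562, 0.0723]
eef_rot: [1.0, 0.023, 0.001, 0.002]
wrist_force: [-2.6, -6.7, 8.0]
gripper_width: 0.0134
```

Call:
{"fn": "drive_tool", "kwargs": {"moves": [[0,-0.015,0,0,0,0,3],[0,-0.035,0,0,0,0,3],[0,-0.055,0,0,0,0,3],[0,-0.075,0,0,0,0,3],[0,-0.085,0,0,0,0,3]]}}

```text
time_s: 11.35
tcp_pos: [0.4862, -0.0704, 0.0722]
eef_rot: [1.0, 0.023, 0.0, 0.002]
wrist_force: [-4.4, -5.4, 12.9]
gripper_width: 0.0135
```

Run:
```python
from h import *
go([])
f=cam('top');crop(f,230,135,330,210,'pics/g2t.png')
g=cam('scene')
crop(g,210,180,310,280,'pics/g2.png')
```

```text
t 11.35 tcp [ 0.4862 -0.0704  0.0722] yaw 2.64 w 0.0135 F [-4.4 -5.4 12.9]
pics/g2t.png scale 8.0
pics/g2.png scale 6.0
```

View pics/g2t.png

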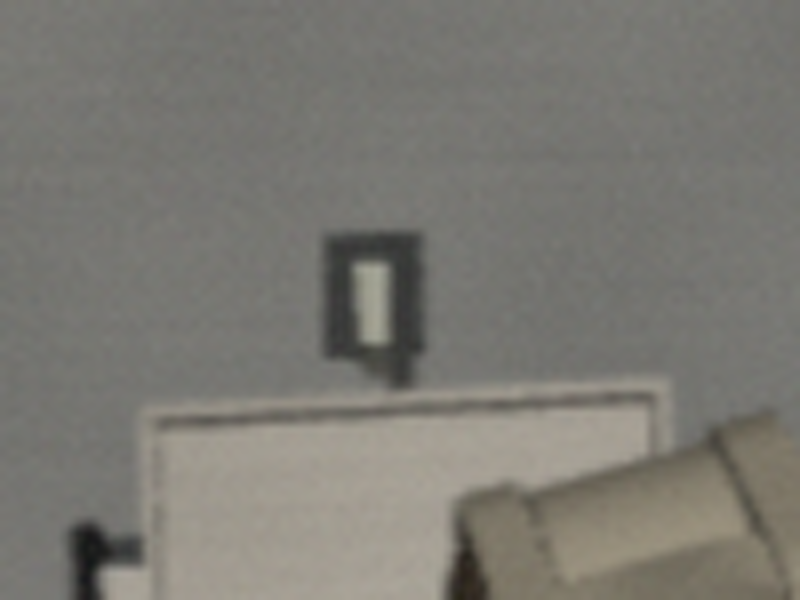

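View pics/g2.png

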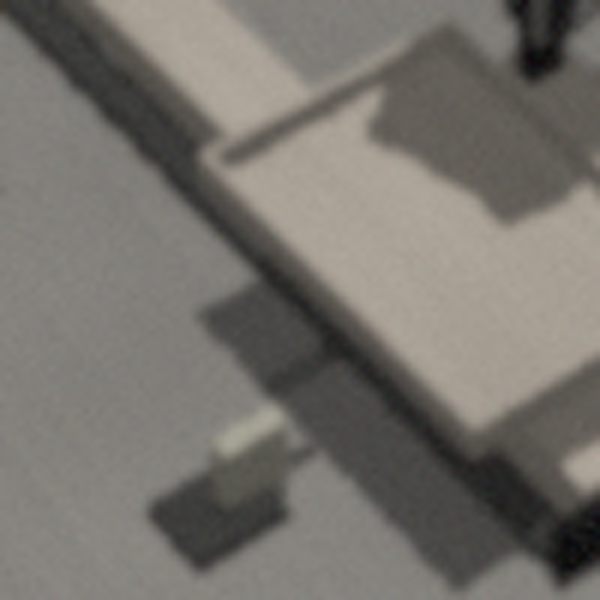

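Run:
```python
from h import *
f=cam('top');crop(f,264,160,294,185,'pics/g3t.png')
g=cam('scene');crop(g,236,240,276,270,'pics/g3.png')
ry=lambda p: -.0465*p[0]+.9989*p[1]
for n,u,v,z in (('toothF',376,345,.05),('toothB',372,262,.05),('ptr',400,370,.058),('trL',143,410,.1),('trR',670,383,.1)):
    p=wp(f,230+u/8,135+v/8,z); print(n,p.round(4),round(ry(p),4))
print(ry(readout.get_state()['tcp_pos'])+.07)
```

```text
pics/g3t.png scale 24.0
pics/g3.png scale 20.0
toothF [0.6874 0.0199 0.05  ] -0.0121
toothB [0.7217 0.0216 0.05  ] -0.012
ptr [0.6747 0.0102 0.058 ] -0.0212
trL [0.6468 0.1061 0.1   ] 0.0759
trR [ 0.6564 -0.093   0.1   ] -0.1234
-0.02147166773762728
```

View pics/g3t.png

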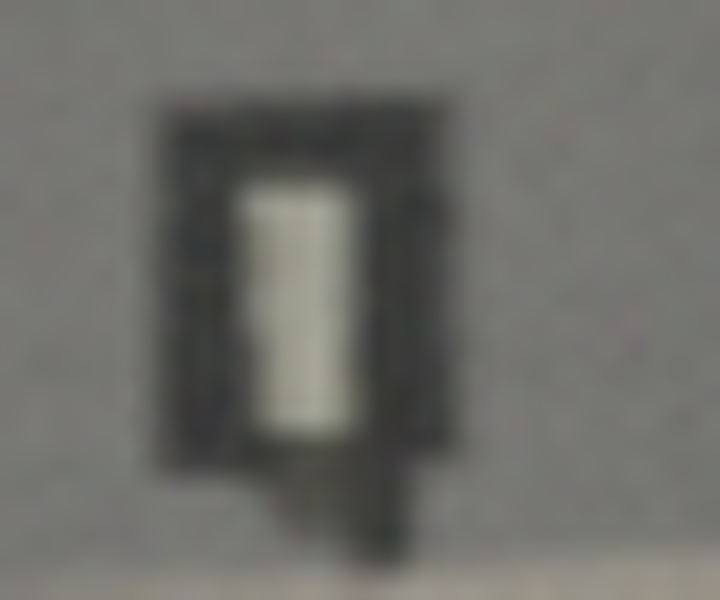

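View pics/g3.png

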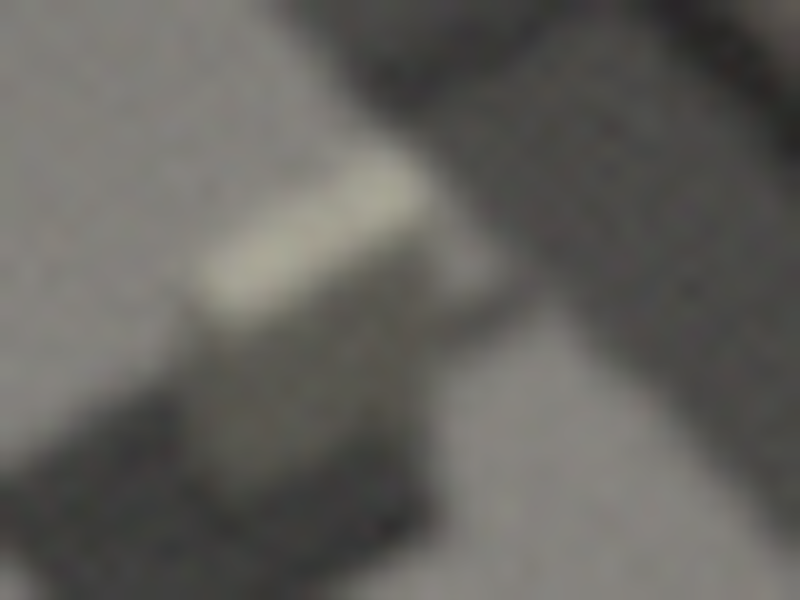

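Call:
{"fn": "drive_tool", "kwargs": {"moves": [[0,-0.005,0,0,0,0,3],[0,-0.01,0,0,0,0,3],[0,-0.01,0,0,0,0,3],[0,-0.01,0,0,0,0,3]]}}

```text
time_s: 12.05
tcp_pos: [0.4856, -0.0606, 0.0722]
eef_rot: [1.0, 0.023, -0.0, 0.001]
wrist_force: [-5.6, -3.0, 13.9]
gripper_width: 0.0136
```

Run:
```python
from h import *
go([])
f=cam('top');crop(f,240,150,320,210,'pics/g4t.png')
ry=lambda p: -.0465*p[0]+.9989*p[1]
print(ry(readout.get_state()['tcp_pos'])+.07)
```

```text
t 12.05 tcp [ 0.4856 -0.0606  0.0722] yaw 2.61 w 0.0136 F [-5.6 -3.  13.9]
pics/g4t.png scale 10.0
-0.013131822872962023
```

View pics/g4t.png

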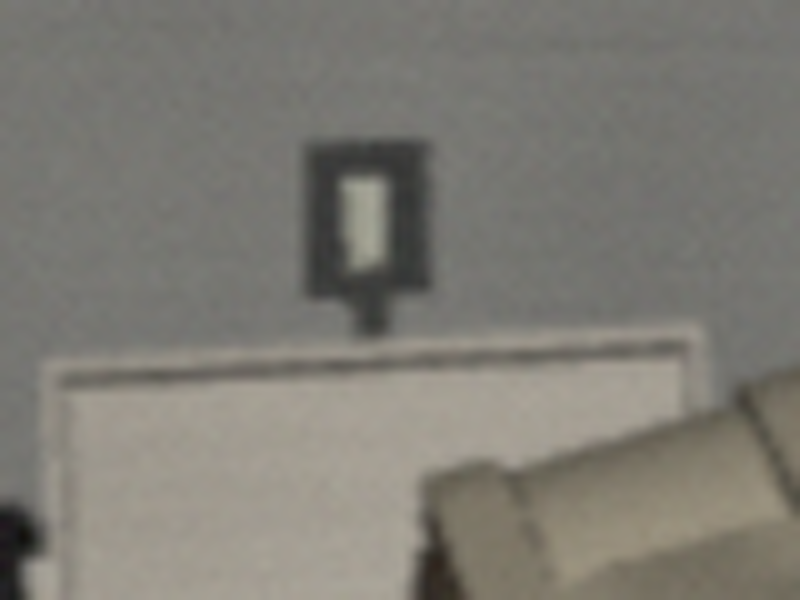

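Call:
{"fn": "drive_tool", "kwargs": {"moves": [[0,0,0,0,0,0,20],[0,0,0,0,0,0,45],[0,0,-0.04,0,0,0,60],[0,0,-0.08,0,0,0,60],[0,0,-0.12,0,0,0,60]]}}

```text
time_s: 12.72
tcp_pos: [0.4856, -0.0594, 0.1918]
eef_rot: [1.0, 0.023, -0.0, -0.0]
wrist_force: [1.2, -0.4, -0.3]
gripper_width: 0.0513
```

Run:
```python
from h import *
go([(.428,.048,.19,62),(.428,.048,.068,62)])
f=cam('top');crop(f,230,150,350,240,'pics/g5t.png')
g=cam('scene');crop(g,240,140,340,215,'pics/g5.png')
```

```text
t 12.72 tcp [ 0.4856 -0.0594  0.1918] yaw 2.64 w 0.0513 F [ 1.2 -0.4 -0.3]
   [-0.0526, -0.1099, 0.0019] [-0.0, -0.0, -59.4]
   [-0.0525, -0.1098, 0.1239] [-0.0, -0.0, -59.4]
pics/g5t.png scale 6.666666666666667
pics/g5.png scale 8.0
```

View pics/g5t.png

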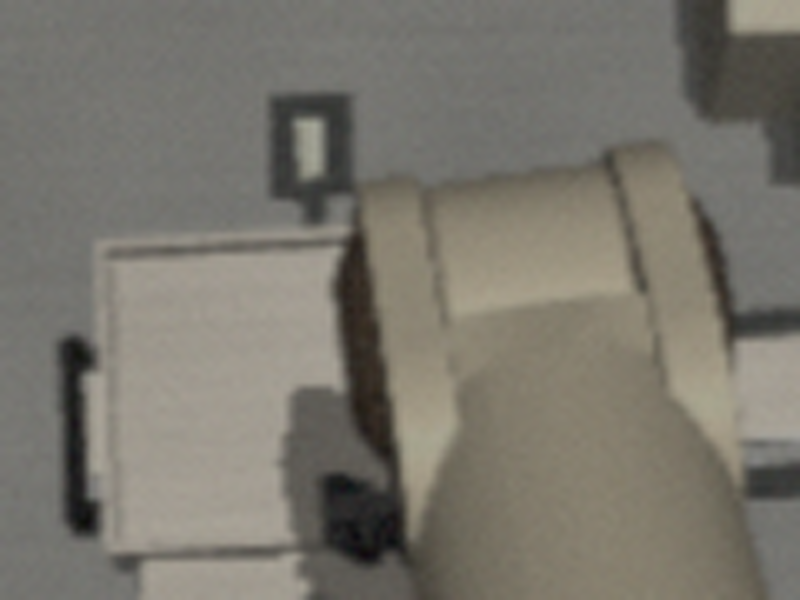

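View pics/g5.png

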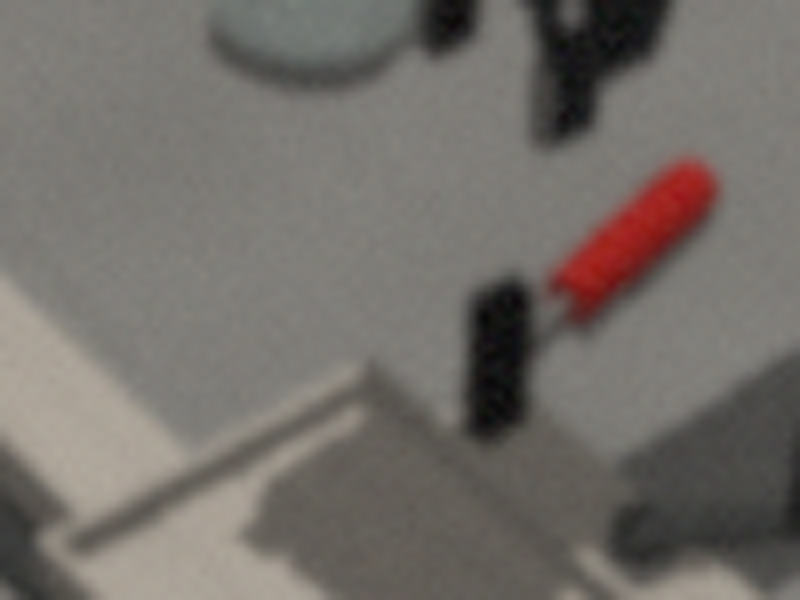

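Carriage stayed at the mark. Now I'll move to the opened knob.

Call:
{"fn": "drive_tool", "kwargs": {"moves": [[-0.01,-0.022,0,0,0,-10,60],[-0.02,-0.044,0,0,0,-20,60],[-0.031,-0.066,0,0,0,-30,60],[-0.042,-0.088,0,0,0,-40,60],[-0.0525,-0.11,0,0,0,-50,60]]}}

```text
time_s: 13.45
tcp_pos: [0.4275, 0.0485, 0.1902]
eef_rot: [0.895, 0.446, -0.0, -0.0]
wrist_force: [0.8, -0.5, -0.7]
gripper_width: 0.0514
```

Call:
{"fn": "drive_tool", "kwargs": {"moves": [[0,0,0,0,0,-9.5,60],[0,0,0,0,0,-9.5,60]]}}

```text
time_s: 13.7
tcp_pos: [0.4279, 0.048, 0.1903]
eef_rot: [0.857, 0.516, -0.0, -0.0]
wrist_force: [-0.4, 0.4, -0.9]
gripper_width: 0.0512
```

Run:
```python
from h import *
g=cam('scene');crop(g,270,120,370,195,'pics/g6.png')
for u,v in ((0,0),):pass
print((px(g,[.428,.048,.127])-[270,120])*8)
go([(.428,.048,.19,62),(.428,.048,.068,62)])
```

```text
pics/g6.png scale 8.0
[589.03662181 588.25960281]
t 13.75 tcp [0.4281 0.0477 0.1904] yaw 61.91 w 0.0512 F [-0.8  0.4  0.3]
   [0.0003, -0.0002, 0.0004] [-0.0, -0.0, -0.1]
   [0.0003, -0.0001, 0.1224] [-0.0, -0.0, -0.1]
```

View pics/g6.png

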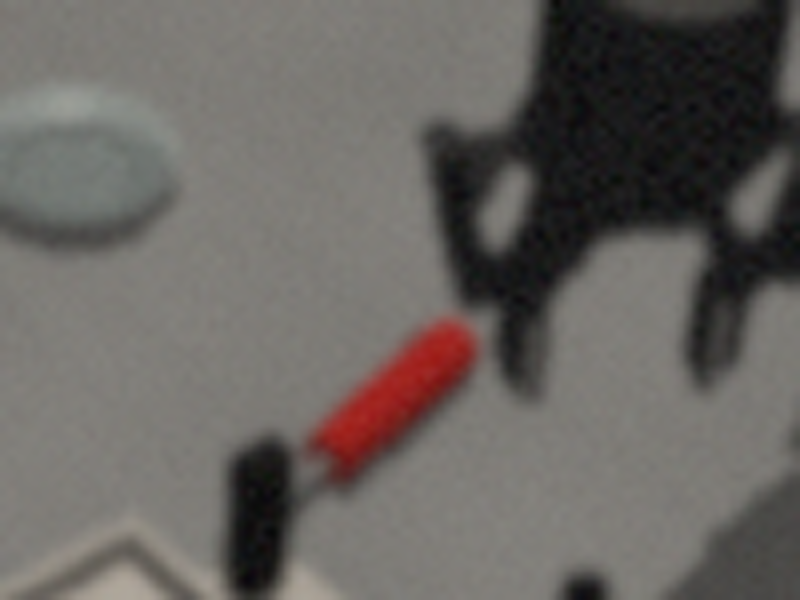

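Run:
```python
from h import *
g=cam('scene')
for z in(.19,.22,.225):print((px(g,[.428,.048,z])-[270,120])*8)
```

```text
[608.94350319 454.19166161]
[618.9063849 387.0941081]
[620.59882077 375.69596952]
```

Tips match the offset model (z about 0.22). I'll descend and grip.

Call:
{"fn": "drive_tool", "kwargs": {"moves": [[0,0,0.03,0,0,0,60],[0,0,0.06,0,0,0,60],[0,0,0.09,0,0,0,60],[0,0,0.121,0,0,0,60],[0,0,0.121,0,0,0,60]]}}

```text
time_s: 14.42
tcp_pos: [0.4262, 0.0476, 0.068]
eef_rot: [0.857, 0.515, -0.002, -0.002]
wrist_force: [-0.5, -0.4, 1.1]
gripper_width: 0.0512
```

Call:
{"fn": "drive_tool", "kwargs": {"moves": [[0,0,0,0,0,0,45],[0,0,0,0,0,0,30],[0,0,0,0,0,0,15],[0,0,0,0,0,0,5],[0,0,0,0,0,0,5]], "squeeze": 30}}

```text
time_s: 15.05
tcp_pos: [0.427, 0.0481, 0.0707]
eef_rot: [0.857, 0.516, -0.001, 0.0]
wrist_force: [-6.2, 1.3, 8.1]
gripper_width: 0.0169
```

Run:
```python
from h import *
go(arc((.4819,.0194),[.91,.78,.65,.52,.39,.26,.13,0,-.03],.068))
```

```text
t 15.05 tcp [0.427  0.0481 0.0707] yaw 62.1 w 0.0169 F [-6.2  1.3  8.1]
   [0.008, 0.0024, 0.0026] [-0.0, 0.1, 7.4]
   [0.0157, 0.0039, 0.0026] [-0.0, 0.1, 14.8]
   [0.0231, 0.0064, 0.0026] [-0.0, 0.1, 22.3]
   [0.0301, 0.0098, 0.0026] [-0.0, 0.1, 29.7]
   [0.0366, 0.0141, 0.0026] [-0.0, 0.1, 37.2]
   [0.0425, 0.0192, 0.0026] [-0.0, 0.1, 44.6]
   [0.0477, 0.025, 0.0026] [-0.0, 0.1, 52.1]
   [0.052, 0.0315, 0.0025] [-0.0, 0.1, 59.5]
   [0.0529, 0.033, 0.0025] [0.0, 0.1, 61.2]
```

Call:
{"fn": "drive_tool", "kwargs": {"moves": [[0.008,0.001,0,0,0,7.4,5],[0.0157,0.003,0,0,0,14.8,5],[0.0231,0.006,0,0,0,22.3,5],[0.0301,0.0098,0,0,0,29.7,5],[0.0301,0.0098,0,0,0,29.7,5]]}}

```text
time_s: 15.68
tcp_pos: [0.4506, 0.0703, 0.0707]
eef_rot: [0.96, 0.279, -0.0, 0.0]
wrist_force: [-5.4, 1.4, 7.9]
gripper_width: 0.0169
```

Run:
```python
from h import *
go(arc((.4819,.0194),[.39,.26,.13,0,-.03],.0705))
```

```text
t 15.68 tcp [0.4506 0.0703 0.0707] yaw 32.39 w 0.0169 F [-5.4  1.4  7.9]
   [0.0069, 0.0002, 0.0002] [0.0, 0.0, 7.4]
   [0.0146, 0.0017, 0.0002] [0.0, 0.0, 14.9]
   [0.022, 0.0042, 0.0002] [0.0, 0.0, 22.3]
   [0.029, 0.0077, 0.0002] [0.0, 0.0, 29.8]
   [0.0305, 0.0086, 0.0002] [0.0, 0.0, 31.5]
```

Call:
{"fn": "drive_tool", "kwargs": {"moves": [[0.007,0.001,0,0,0,7.4,5],[0.0146,0.0025,0,0,0,14.9,5],[0.022,0.0048,0,0,0,22.3,5],[0.029,0.008,0,0,0,29.8,5],[0.0302,0.0086,0,0,0,30.5,5]]}}

```text
time_s: 16.3
tcp_pos: [0.4786, 0.077, 0.0704]
eef_rot: [1.0, 0.017, -0.002, 0.002]
wrist_force: [-11.3, -4.3, 16.0]
gripper_width: 0.0169
```

Run:
```python
from h import *
go(arc((.4819,.0194),[0],.0705))
```

```text
t 16.3 tcp [0.4786 0.077  0.0704] yaw 1.93 w 0.0169 F [-11.3  -4.3  16. ]
   [0.0007, -0.0023, -0.0001] [0.2, 0.3, -0.7]
```

Call:
{"fn": "drive_tool", "kwargs": {"moves": [[0,0,0,0,0,0,20],[0,0,0,0,0,0,45],[0,0,-0.04,0,0,0,60],[0,0,-0.08,0,0,0,60],[0,0,-0.13,0,0,0,100]]}}

```text
time_s: 16.92
tcp_pos: [0.4812, 0.0786, 0.2011]
eef_rot: [1.0, 0.017, 0.0, -0.0]
wrist_force: [0.9, -0.3, -0.0]
gripper_width: 0.0678
```

Run:
```python
from h import *
go([])
f=cam('top');crop(f,230,150,350,240,'pics/l1t.png');crop(f,130,195,230,285,'pics/l1b.png')
g=cam('scene');crop(g,210,150,350,260,'pics/l1.png')
```

```text
t 16.93 tcp [0.4812 0.0786 0.2011] yaw 1.99 w 0.0678 F [ 0.9 -0.3 -0. ]
pics/l1t.png scale 6.666666666666667
pics/l1b.png scale 6.666666666666667
pics/l1.png scale 5.454545454545454
```

View pics/l1t.png

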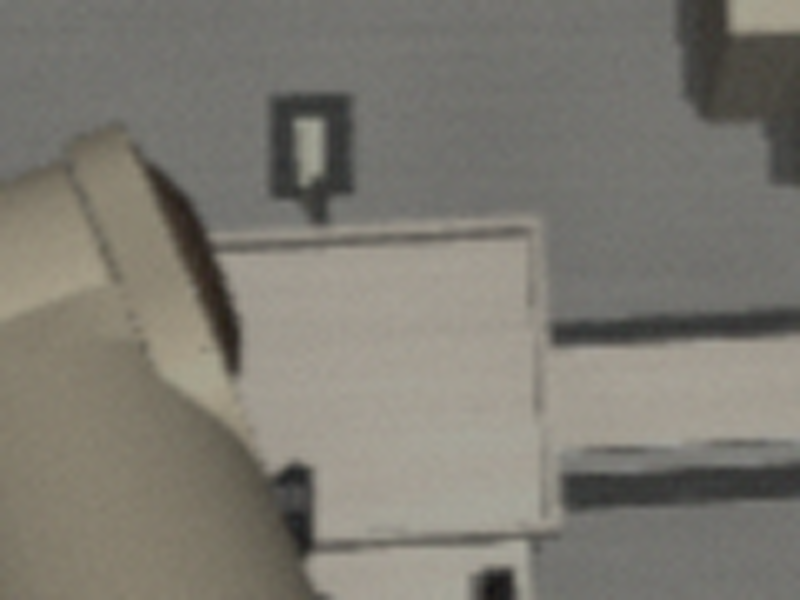

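View pics/l1.png

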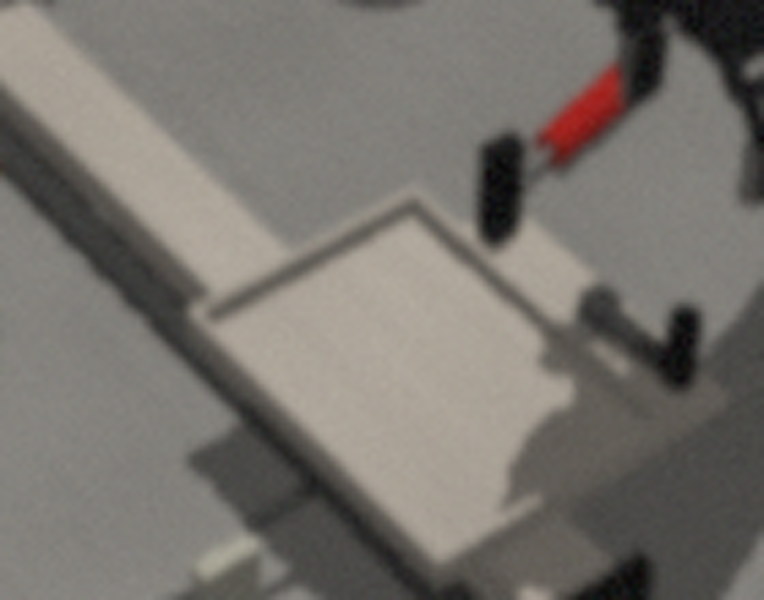

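View pics/l1b.png

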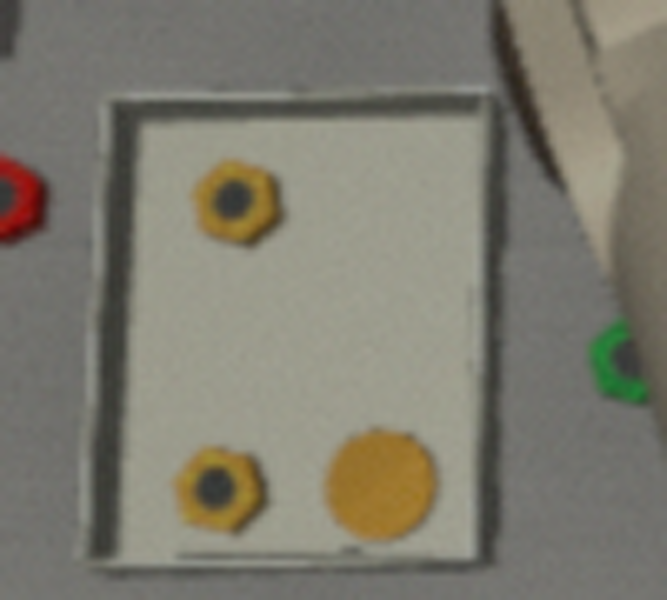

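Run:
```python
from h import *
f=cam('top');crop(f,150,212,180,238,'pics/nA.png');crop(f,148,255,178,281,'pics/nB.png')
```

```text
pics/nA.png scale 23.076923076923077
pics/nB.png scale 23.076923076923077
```

View pics/nA.png

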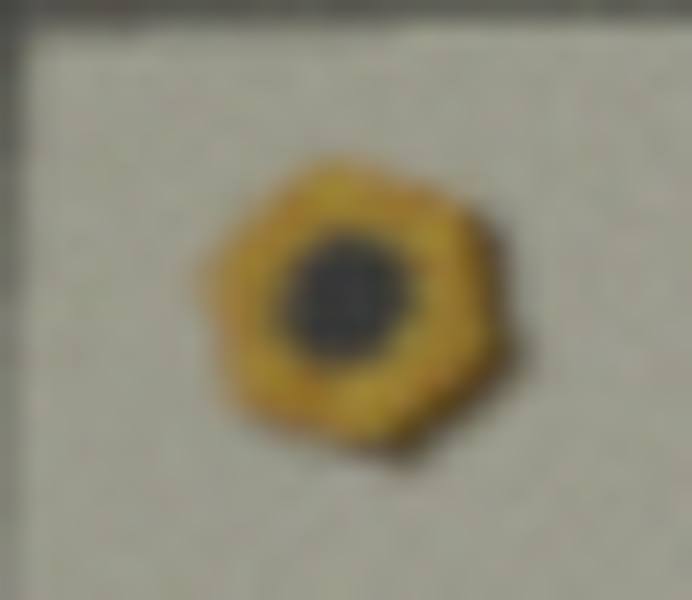

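View pics/nB.png

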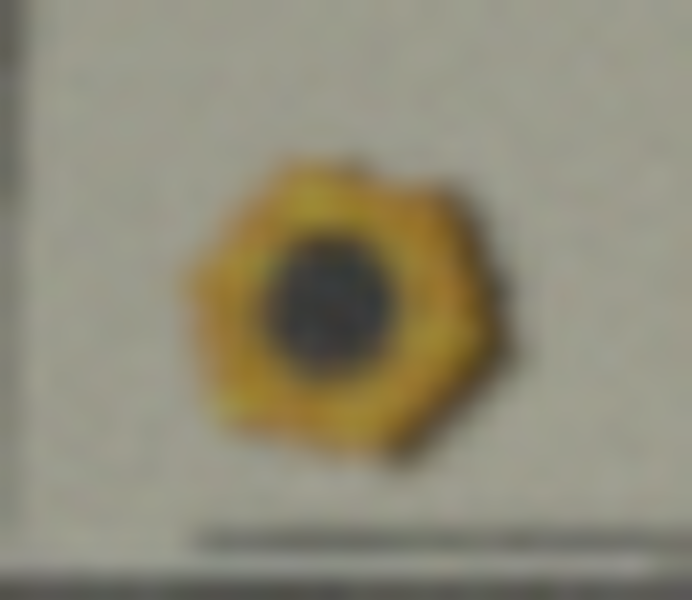

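Run:
```python
from h import *
f=cam('top')
A=wp(f,164.95,225.0,.024);B=wp(f,162.3,268.2,.024);print(A,B)
go([(A[0],A[1],.20,12),(A[0],A[1],-.02,12)])
```

```text
[0.54353604 0.37223095 0.024     ] [0.4083713  0.37239701 0.024     ]
t 17.12 tcp [0.4826 0.0786 0.2012] yaw 1.94 w 0.0857 F [ 0.2 -0.6 -1.1]
   [0.0708, -0.2914, 0.0014] [0.0, -0.2, -10.1]
   [0.0699, -0.2915, 0.2214] [0.0, -0.2, -10.1]
```

Call:
{"fn": "drive_tool", "kwargs": {"moves": [[0.014,-0.058,0,0,0,-2,60],[0.028,-0.116,0,0,0,-4,60],[0.042,-0.174,0,0,0,-6,60],[0.056,-0.232,0,0,0,-8,60],[0.071,-0.29,0,0,0,-10,60]]}}

```text
time_s: 17.75
tcp_pos: [0.5424, 0.3721, 0.1978]
eef_rot: [0.995, 0.104, -0.001, 0.001]
wrist_force: [1.1, 0.6, 0.7]
gripper_width: 0.0513
```

Call:
{"fn": "drive_tool", "kwargs": {"moves": [[0,0,0,0,0,0,60],[0,0,0.04,0,0,0,60],[0,0,0.09,0,0,0,60],[0,0,0.12,0,0,0,60],[0,0,0.12,0,0,0,60]]}}

```text
time_s: 18.38
tcp_pos: [0.5402, 0.3679, 0.0757]
eef_rot: [0.995, 0.104, -0.003, 0.002]
wrist_force: [-0.4, -0.2, -0.0]
gripper_width: 0.0513
```

Run:
```python
from h import *
go([(.5435,.3722,.05,12),(.5435,.3722,-.02,12)])
f=cam('top'); crop(f,230,150,350,240,'pics/n1c.png')
g=cam('scene');crop(g,330,210,460,310,'pics/n1.png')
print((px(g,[.5435,.3722,.024])-[330,210])*6, (px(g,[.5435,.3722,.115])-[330,210])*6)
```

```text
t 18.38 tcp [0.5402 0.3679 0.0757] yaw 11.91 w 0.0513 F [-0.4 -0.2 -0. ]
   [0.0043, -0.0036, 0.0256] [0.2, 0.4, -0.1]
   [0.0048, -0.0038, 0.0956] [0.2, 0.4, -0.1]
pics/n1c.png scale 6.666666666666667
pics/n1.png scale 6.0
[349.41828268 670.75181242] [389.02445661 548.11331433]
```

View pics/n1c.png

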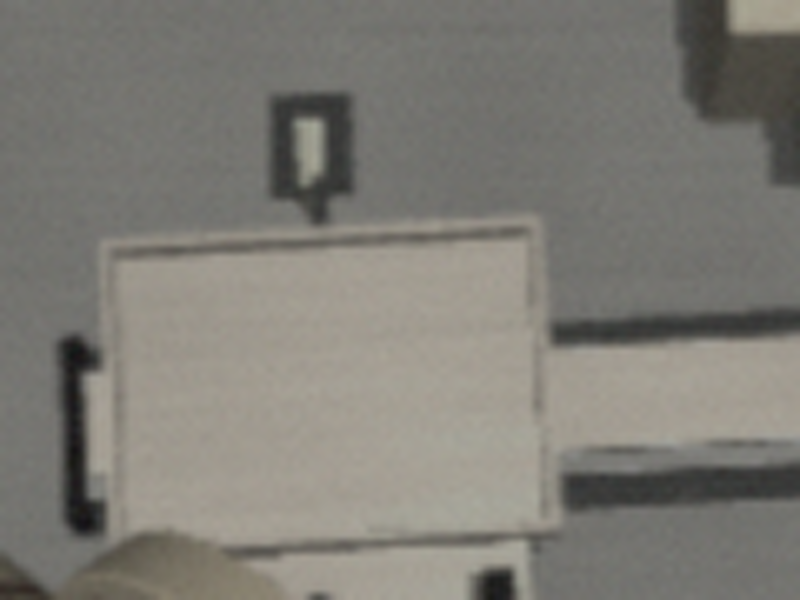

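View pics/n1.png

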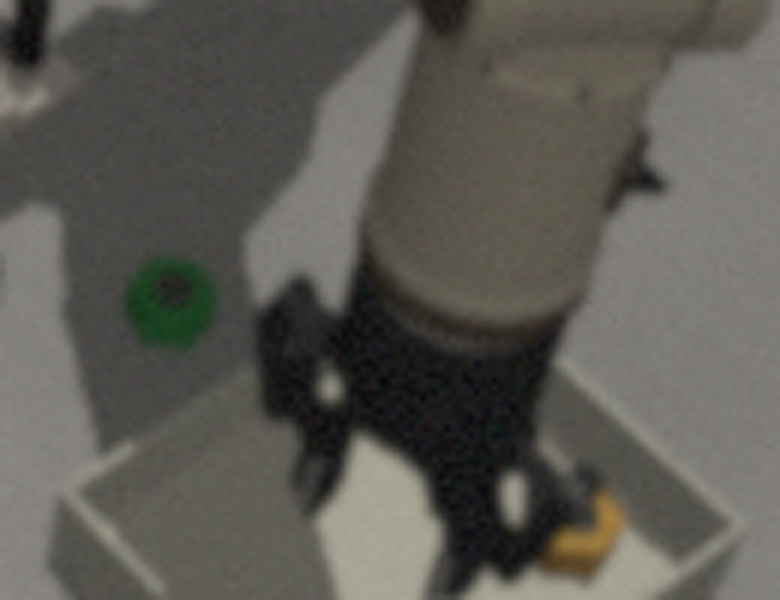

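Call:
{"fn": "drive_tool", "kwargs": {"moves": [[0.002,-0.002,0.02,0,0,0,60],[0.002,-0.002,0.04,0,0,0,60],[0.002,-0.002,0.05,0,0,0,60],[0.002,-0.002,0.05,0,0,0,60]]}}

```text
time_s: 18.98
tcp_pos: [0.5431, 0.3727, 0.0284]
eef_rot: [0.995, 0.104, -0.001, 0.001]
wrist_force: [0.0, -0.4, -0.1]
gripper_width: 0.0508
```

Run:
```python
from h import *
f=cam('top')
ry=lambda p: -.0465*p[0]+.9989*p[1]
for u,v,z in((103,242,.1),(541,217,.1),(318,207,.058),(311,183,.05)): print(round(ry(wp(f,230+u/6.667,150+v/6.667,z)),4))
go([(.5435,.3722,-.02,12)])
g=cam('scene');crop(g,330,240,460,340,'pics/n2.png')
```

```text
0.0832
-0.1156
-0.014
-0.0111
t 19.02 tcp [0.5436 0.3732 0.0293] yaw 11.93 w 0.0511 F [-0.8  0.4 -0.4]
   [-0.0003, 0.001, 0.0493] [0.0, 0.0, -0.1]
pics/n2.png scale 6.0
```

View pics/n2.png

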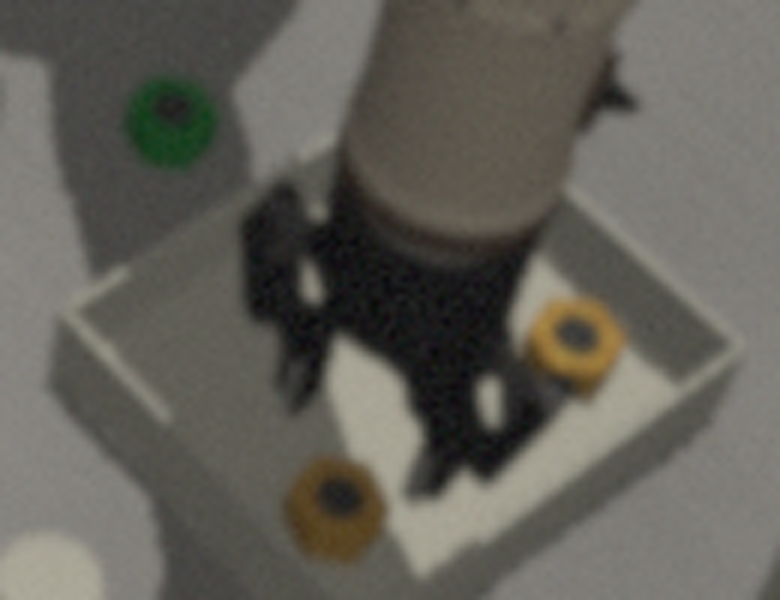

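Call:
{"fn": "drive_tool", "kwargs": {"moves": [[0,0.001,0.015,0,0,0,60],[0,0.001,0.03,0,0,0,60],[0,0.001,0.042,0,0,0,60],[0,0.001,0.042,0,0,0,60]]}}

```text
time_s: 19.58
tcp_pos: [0.5431, 0.3715, -0.014]
eef_rot: [0.995, 0.104, -0.001, 0.001]
wrist_force: [0.5, 0.2, 0.1]
gripper_width: 0.0513
```

Run:
```python
from h import *
go([(.5435,.3722,-.02,12)])
g=cam('scene');crop(g,330,240,460,340,'pics/n3.png')
```

```text
t 19.57 tcp [ 0.5431  0.3715 -0.014 ] yaw 11.93 w 0.0513 F [0.5 0.2 0.1]
   [0.0006, -0.0006, 0.006] [0.1, 0.2, -0.1]
pics/n3.png scale 6.0
```

View pics/n3.png

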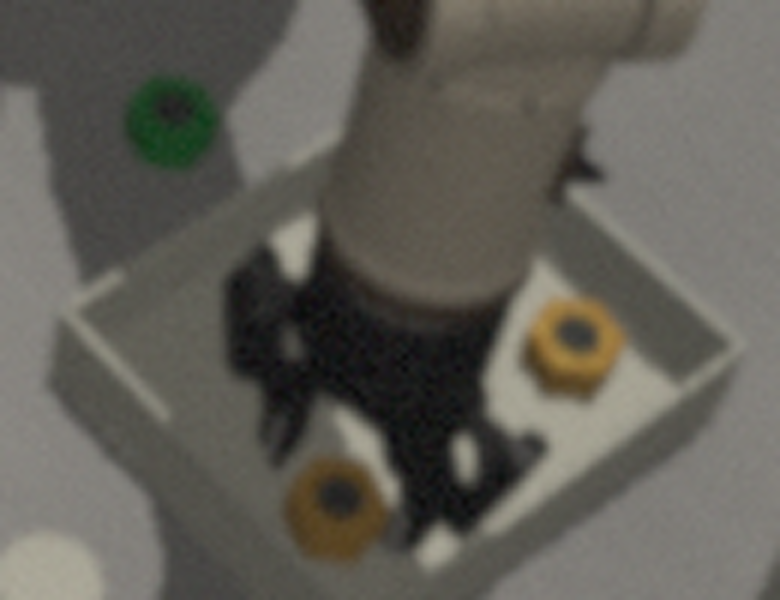

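Call:
{"fn": "drive_tool", "kwargs": {"moves": [[0,0,0.004,0,0,0,60],[0,0,0.007,0,0,0,60],[0,0,0.007,0,0,0,45],[0,0,0.007,0,0,0,35],[0,0,0.007,0,0,0,30]], "squeeze": 50}}

```text
time_s: 20.25
tcp_pos: [0.5444, 0.3725, -0.0189]
eef_rot: [0.995, 0.104, 0.0, -0.0]
wrist_force: [-0.5, 0.4, 1.7]
gripper_width: 0.0346
```

Call:
{"fn": "drive_tool", "kwargs": {"moves": [[0,0,0,0,0,0,20],[0,0,0,0,0,0,20]]}}

```text
time_s: 20.5
tcp_pos: [0.5444, 0.3726, -0.0188]
eef_rot: [0.995, 0.104, 0.0, -0.0]
wrist_force: [-1.0, -0.2, 3.6]
gripper_width: 0.0346
```

Call:
{"fn": "drive_tool", "kwargs": {"moves": [[0,0,-0.02,0,0,0,20],[0,0,-0.05,0,0,0,20],[0,0,-0.09,0,0,0,20],[0,0,-0.13,0,0,0,20],[0,0,-0.14,0,0,0,20]]}}

```text
time_s: 21.12
tcp_pos: [0.5457, 0.3739, 0.125]
eef_rot: [0.995, 0.104, 0.003, -0.001]
wrist_force: [0.9, 0.5, -1.3]
gripper_width: 0.0346
```

Run:
```python
from h import *
go([(.585,.058,.12,12),(.585,.058,.065,12)])
```

```text
t 21.12 tcp [0.5457 0.3739 0.125 ] yaw 11.92 w 0.0346 F [ 0.9  0.5 -1.3]
   [-0.0268, 0.3172, 0.0041] [-0.1, -0.3, -0.1]
   [-0.0271, 0.3174, 0.0591] [-0.1, -0.3, -0.1]
```

Call:
{"fn": "drive_tool", "kwargs": {"moves": [[-0.005,0.05,0,0,0,0,20],[-0.01,0.11,0,0,0,0,20],[-0.015,0.17,0,0,0,0,20],[-0.02,0.23,0,0,0,0,20],[-0.024,0.28,0,0,0,0,20]]}}

```text
time_s: 21.75
tcp_pos: [0.5779, 0.09, 0.1201]
eef_rot: [0.995, 0.103, -0.001, 0.001]
wrist_force: [0.5, 0.1, -0.8]
gripper_width: 0.0344
```

Call:
{"fn": "drive_tool", "kwargs": {"moves": [[-0.003,0.036,0,0,0,0,20],[-0.003,0.036,0,0,0,0,20],[-0.003,0.036,0,0,0,0,20]]}}

```text
time_s: 22.12
tcp_pos: [0.5824, 0.0583, 0.1205]
eef_rot: [0.995, 0.104, -0.0, -0.0]
wrist_force: [-1.4, 0.5, -1.2]
gripper_width: 0.0345
```

Run:
```python
from h import *
go([(.585,.058,.065,12)])
g=cam('scene');crop(g,210,150,350,260,'pics/p1.png')
f=cam('top'); crop(f,130,195,230,285,'pics/p1b.png')
```

```text
t 22.12 tcp [0.5824 0.0583 0.1205] yaw 11.93 w 0.0345 F [-1.4  0.5 -1.2]
   [0.0025, 0.0009, 0.0555] [-0.1, 0.0, -0.1]
pics/p1.png scale 5.454545454545454
pics/p1b.png scale 6.666666666666667
```

View pics/p1.png

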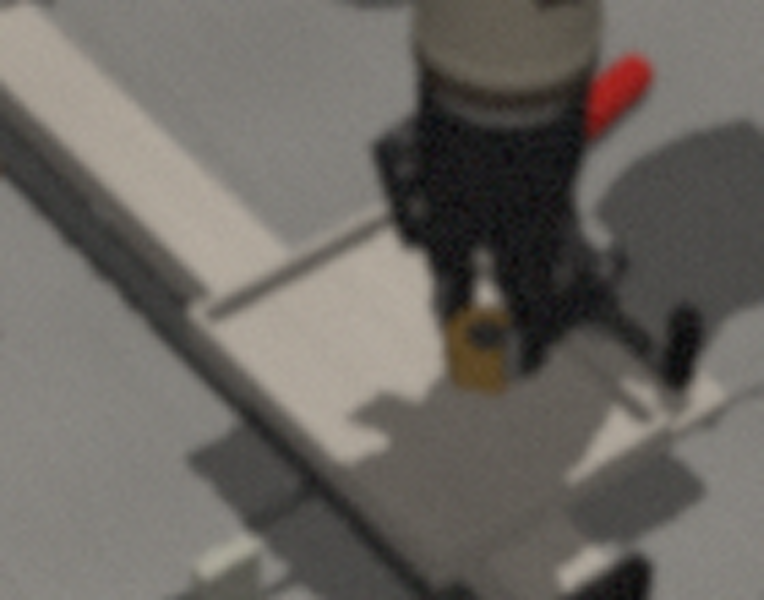

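View pics/p1b.png

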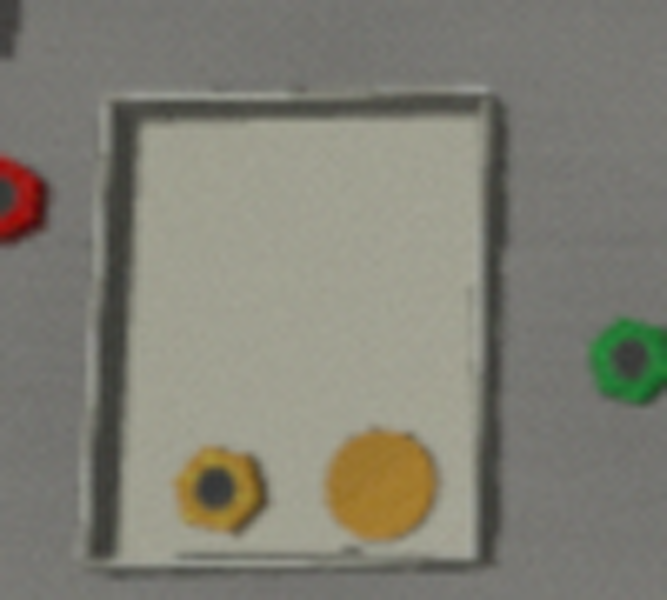

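Call:
{"fn": "drive_tool", "kwargs": {"moves": [[0.001,0,0.02,0,0,0,20],[0.001,0,0.04,0,0,0,20],[0.001,0,0.05,0,0,0,20],[0.001,0,0.055,0,0,0,20],[0.001,0,0.055,0,0,0,20]]}}

```text
time_s: 22.85
tcp_pos: [0.5839, 0.0579, 0.0654]
eef_rot: [0.995, 0.104, -0.0, -0.0]
wrist_force: [-0.4, 0.6, -0.5]
gripper_width: 0.0348
```

Run:
```python
from h import *
go([])
g=cam('scene');crop(g,270,180,330,240,'pics/p2.png')
```

```text
t 22.85 tcp [0.5839 0.0579 0.0654] yaw 11.93 w 0.0348 F [-0.4  0.6 -0.5]
pics/p2.png scale 10.0
```

View pics/p2.png

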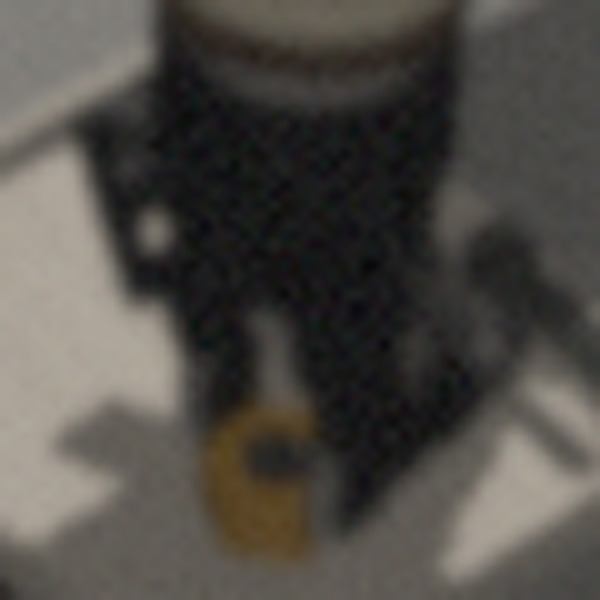

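Call:
{"fn": "drive_tool", "kwargs": {"moves": [[0,0,0.0015,0,0,0,20],[0,0,0.0015,0,0,0,20]]}}

```text
time_s: 23.15
tcp_pos: [0.5843, 0.0577, 0.0647]
eef_rot: [0.995, 0.104, 0.0, 0.0]
wrist_force: [0.6, -0.1, -2.4]
gripper_width: 0.0346
```

Call:
{"fn": "drive_tool", "kwargs": {"moves": [[0,0,0,0,0,0,50],[0,0,0,0,0,0,60],[0,0,0,0,0,0,60],[0,0,-0.03,0,0,0,60],[0,0,-0.08,0,0,0,60]]}}

```text
time_s: 23.78
tcp_pos: [0.5824, 0.0574, 0.1435]
eef_rot: [0.995, 0.104, -0.002, -0.0]
wrist_force: [1.8, -0.2, 0.3]
gripper_width: 0.0509
```

Run:
```python
from h import *
go([(.4084,.3724,.14,16)])
g=cam('scene');crop(g,210,150,350,260,'pics/p3.png')
f=cam('top'); crop(f,130,195,230,285,'pics/p3b.png')
```

```text
t 23.77 tcp [0.5824 0.0574 0.1435] yaw 11.92 w 0.0509 F [ 1.8 -0.2  0.3]
   [-0.1051, -0.3441, 0.0042] [-0.1, 0.2, -4.1]
pics/p3.png scale 5.454545454545454
pics/p3b.png scale 6.666666666666667
```

View pics/p3.png

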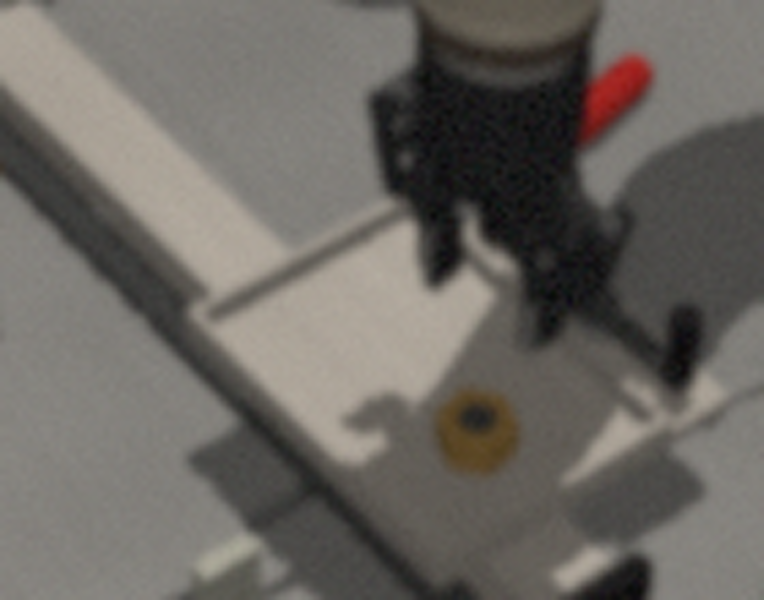

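View pics/p3b.png

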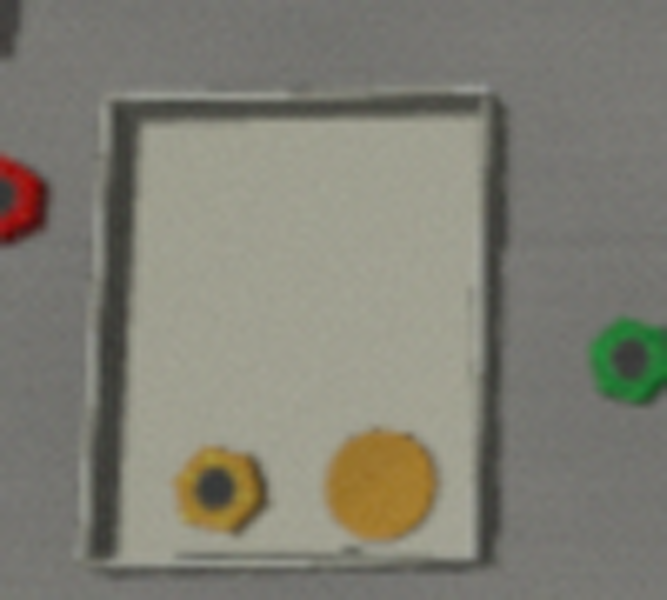

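The first nut lies in the tray at crop (478,430), and nut B is still at (218,488). Next is nut B.

Call:
{"fn": "drive_tool", "kwargs": {"moves": [[-0.015,-0.05,-0.01,0,0,-1,60],[-0.035,-0.11,-0.01,0,0,-2,60],[-0.052,-0.17,-0.01,0,0,-3,60],[-0.07,-0.23,-0.01,0,0,-4,60],[-0.087,-0.285,-0.01,0,0,-4,60]]}}

```text
time_s: 24.5
tcp_pos: [0.4389, 0.3204, 0.1543]
eef_rot: [0.99, 0.139, 0.0, -0.0]
wrist_force: [0.5, 0.7, 0.2]
gripper_width: 0.0511
```

Call:
{"fn": "drive_tool", "kwargs": {"moves": [[-0.018,-0.058,0,0,0,0,60],[-0.018,-0.058,0,0,0,0,60],[-0.018,-0.058,0,0,0,0,60]]}}

```text
time_s: 24.88
tcp_pos: [0.4067, 0.3693, 0.1539]
eef_rot: [0.99, 0.139, -0.0, 0.0]
wrist_force: [0.4, -0.4, 0.2]
gripper_width: 0.0508
```

Run:
```python
from h import *
go([(.4084,.3724,.03,16)])
f=cam('top'); crop(f,230,150,350,240,'pics/p4.png')
```

```text
t 24.88 tcp [0.4067 0.3693 0.1539] yaw 15.98 w 0.0508 F [ 0.4 -0.4  0.2]
   [0.0026, -0.0026, 0.1239] [0.0, 0.0, -0.0]
pics/p4.png scale 6.666666666666667
```

View pics/p4.png

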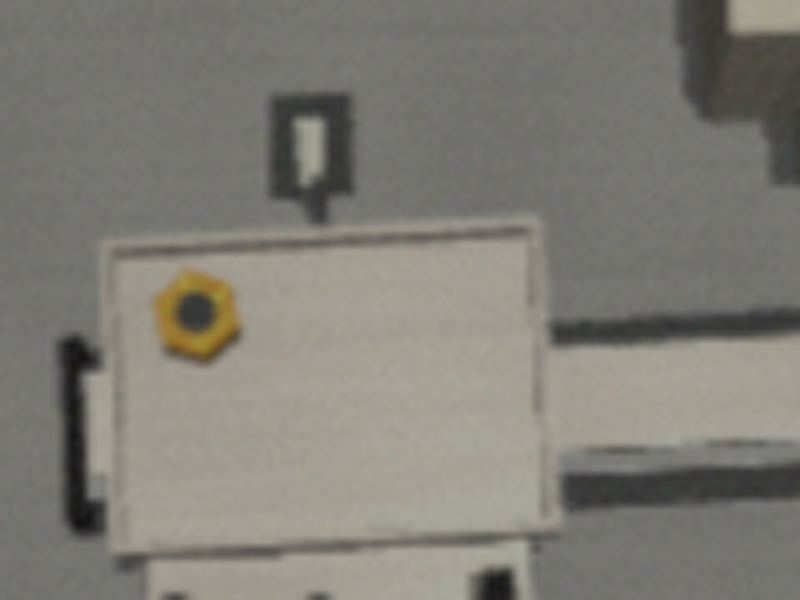

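The nut in the tray now sits at crop (197,315), nearer the far wall than I placed it. That is probably the announced knock, and it's still inside. Continuing with nut B.

Call:
{"fn": "drive_tool", "kwargs": {"moves": [[0.002,-0.002,0.04,0,0,0,60],[0.002,-0.002,0.08,0,0,0,60],[0.002,-0.002,0.12,0,0,0,60],[0.002,-0.002,0.125,0,0,0,60],[0.002,-0.002,0.125,0,0,0,60]]}}

```text
time_s: 25.55
tcp_pos: [0.4092, 0.3715, 0.0299]
eef_rot: [0.99, 0.138, 0.0, -0.0]
wrist_force: [-0.1, 0.1, -0.1]
gripper_width: 0.0511
```

Run:
```python
from h import *
go([(.4084,.3724,-.021,16)])
g=cam('scene');crop(g,360,230,460,330,'pics/q1.png')
print((px(g,[.4084,.3724,.024])-[360,230])*6,(px(g,[.4084,.3724,.059])-[360,230])*6)
```

```text
t 25.55 tcp [0.4092 0.3715 0.0299] yaw 15.82 w 0.0511 F [-0.1  0.1 -0.1]
   [-0.0005, -0.001, 0.0509] [0.0, -0.0, -0.2]
pics/q1.png scale 6.0
[405.31714319 389.57776118] [424.12448052 342.6974801 ]
```

View pics/q1.png

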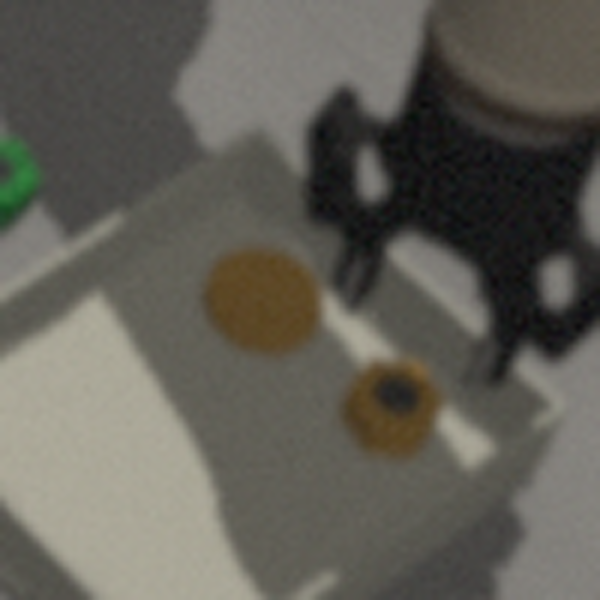

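Call:
{"fn": "drive_tool", "kwargs": {"moves": [[0,-0.001,0.02,0,0,0,60],[0,-0.001,0.035,0,0,0,60],[0,-0.001,0.045,0,0,0,60],[0,-0.001,0.05,0,0,0,60],[0,-0.001,0.05,0,0,0,60]]}}

```text
time_s: 26.22
tcp_pos: [0.4078, 0.373, -0.0208]
eef_rot: [0.99, 0.139, -0.0, 0.0]
wrist_force: [-0.5, -0.7, 0.6]
gripper_width: 0.051
```

Call:
{"fn": "drive_tool", "kwargs": {"moves": [[0,0,0,0,0,0,45],[0,0,0,0,0,0,35],[0,0,0,0,0,0,20],[0,0,0,0,0,0,20]], "squeeze": 50}}

```text
time_s: 26.72
tcp_pos: [0.4083, 0.3735, -0.02]
eef_rot: [0.99, 0.139, 0.001, -0.0]
wrist_force: [-1.6, -0.4, 6.9]
gripper_width: 0.0347
```

Gripped at 34.7 mm. Lifting straight up.

Call:
{"fn": "drive_tool", "kwargs": {"moves": [[0,0,-0.02,0,0,0,20],[0,0,-0.05,0,0,0,20],[0,0,-0.09,0,0,0,20],[0,0,-0.13,0,0,0,20],[0,0,-0.145,0,0,0,20]]}}

```text
time_s: 27.35
tcp_pos: [0.409, 0.374, 0.1274]
eef_rot: [0.99, 0.138, 0.002, -0.001]
wrist_force: [-0.1, 0.8, -1.9]
gripper_width: 0.0347
```

Run:
```python
from h import *
go([(.585,-.03,.125,12)])
g=cam('scene');crop(g,360,210,460,310,'pics/q2.png')
```

```text
t 27.35 tcp [0.409  0.374  0.1274] yaw 15.91 w 0.0347 F [-0.1  0.8 -1.9]
   [0.0585, 0.4368, 0.002] [-0.1, -0.2, 3.9]
pics/q2.png scale 6.0
```

View pics/q2.png

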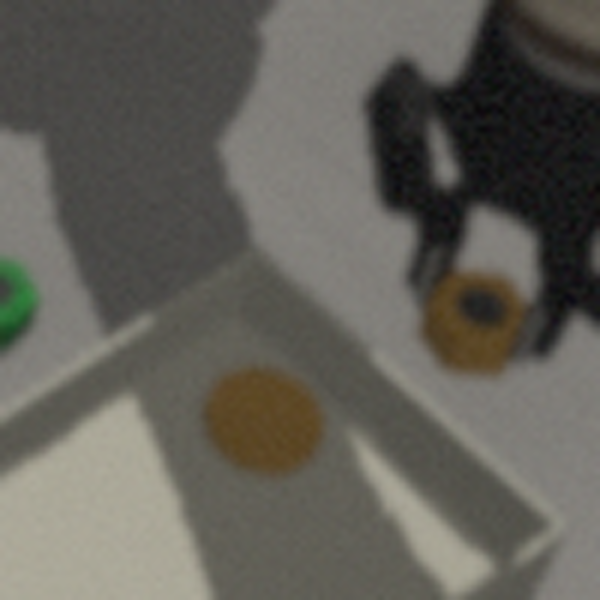

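Call:
{"fn": "drive_tool", "kwargs": {"moves": [[0.008,0.05,0,0,0,1,20],[0.016,0.11,0,0,0,2,20],[0.023,0.17,0,0,0,3,20],[0.031,0.23,0,0,0,4,20],[0.039,0.29,0,0,0,4,20]]}}

```text
time_s: 28.02
tcp_pos: [0.5245, 0.1025, 0.1232]
eef_rot: [0.995, 0.104, -0.001, 0.0]
wrist_force: [0.9, 0.9, -1.0]
gripper_width: 0.0345
```

Call:
{"fn": "drive_tool", "kwargs": {"moves": [[0.008,0.05,0,0,0,0,20],[0.017,0.1,0,0,0,0,20],[0.02,0.14,0,0,0,0,20],[0.02,0.146,0,0,0,0,20],[0.02,0.146,0,0,0,0,20]]}}

```text
time_s: 28.65
tcp_pos: [0.5736, -0.0339, 0.1232]
eef_rot: [0.995, 0.103, -0.001, -0.0]
wrist_force: [-0.2, 0.1, -1.4]
gripper_width: 0.0348
```

Run:
```python
from h import *
go([(.585,-.03,.065,12)])
g=cam('scene');crop(g,210,150,350,260,'pics/q3.png')
```

```text
t 28.65 tcp [ 0.5736 -0.0339  0.1232] yaw 11.87 w 0.0348 F [-0.2  0.1 -1.4]
   [0.0121, -0.0014, 0.0582] [-0.1, 0.1, -0.1]
pics/q3.png scale 5.454545454545454
```

View pics/q3.png

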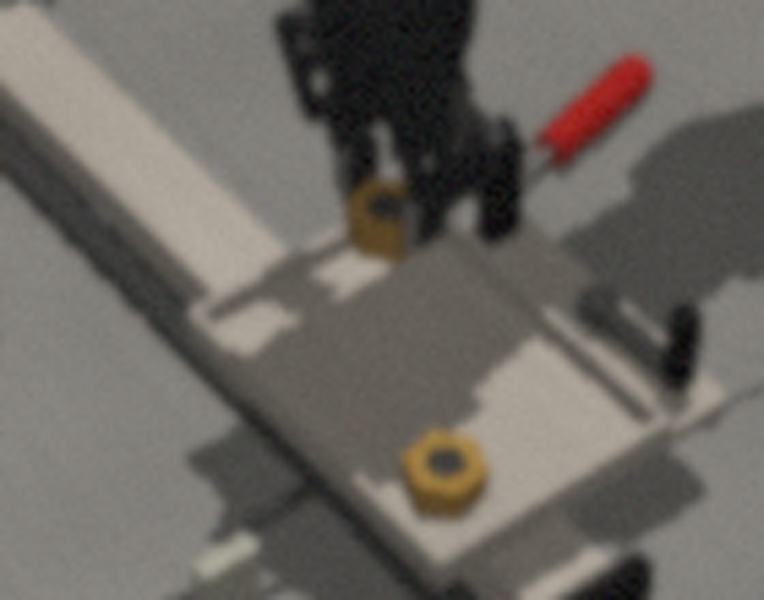

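Call:
{"fn": "drive_tool", "kwargs": {"moves": [[0.01,0,0.015,0,0,0,20],[0.01,0,0.035,0,0,0,20],[0.01,0,0.05,0,0,0,20],[0.01,0,0.058,0,0,0,20],[0.01,0,0.058,0,0,0,20]]}}

```text
time_s: 29.32
tcp_pos: [0.5837, -0.0318, 0.0653]
eef_rot: [0.995, 0.104, -0.001, -0.0]
wrist_force: [0.2, -0.3, -0.7]
gripper_width: 0.0345
```

Run:
```python
from h import *
go([])
```

```text
t 29.32 tcp [ 0.5837 -0.0318  0.0653] yaw 11.92 w 0.0345 F [ 0.2 -0.3 -0.7]
```

Call:
{"fn": "drive_tool", "kwargs": {"moves": [[0,0,0.002,0,0,0,20],[0,0,0.002,0,0,0,20]]}}

```text
time_s: 29.58
tcp_pos: [0.5849, -0.032, 0.0648]
eef_rot: [0.995, 0.104, 0.0, 0.0]
wrist_force: [0.3, 0.0, -1.4]
gripper_width: 0.0348
```

Call:
{"fn": "drive_tool", "kwargs": {"moves": [[0,0,0,0,0,0,50],[0,0,0,0,0,0,60],[0,0,0,0,0,0,60],[0,0,-0.04,0,0,0,60],[0,0,-0.1,0,0,0,60]]}}

```text
time_s: 30.2
tcp_pos: [0.5827, -0.032, 0.1636]
eef_rot: [0.995, 0.104, -0.002, -0.001]
wrist_force: [2.3, -0.8, 0.7]
gripper_width: 0.0512
```

Call:
{"fn": "drive_tool", "kwargs": {"moves": [[0,0,-0.03,0,0,0,60],[0,0.05,-0.03,0,0,0,60],[0,0.1,-0.03,0,0,0,60],[0,0.15,-0.03,0,0,0,60],[0,0.17,-0.03,0,0,0,60]]}}

```text
time_s: 30.82
tcp_pos: [0.6192, -0.2029, 0.194]
eef_rot: [0.995, 0.101, -0.0, 0.001]
wrist_force: [-0.7, 0.5, -0.1]
gripper_width: 0.0512
```

Run:
```python
from h import *
go([])
g=cam('scene');crop(g,210,150,350,260,'pics/q4.png')
f=cam('top'); crop(f,130,150,350,290,'pics/q4t.png')
```

```text
t 30.82 tcp [ 0.6192 -0.2029  0.194 ] yaw 11.62 w 0.0512 F [-0.7  0.5 -0.1]
pics/q4.png scale 5.454545454545454
pics/q4t.png scale 3.6363636363636362
```

View pics/q4.png

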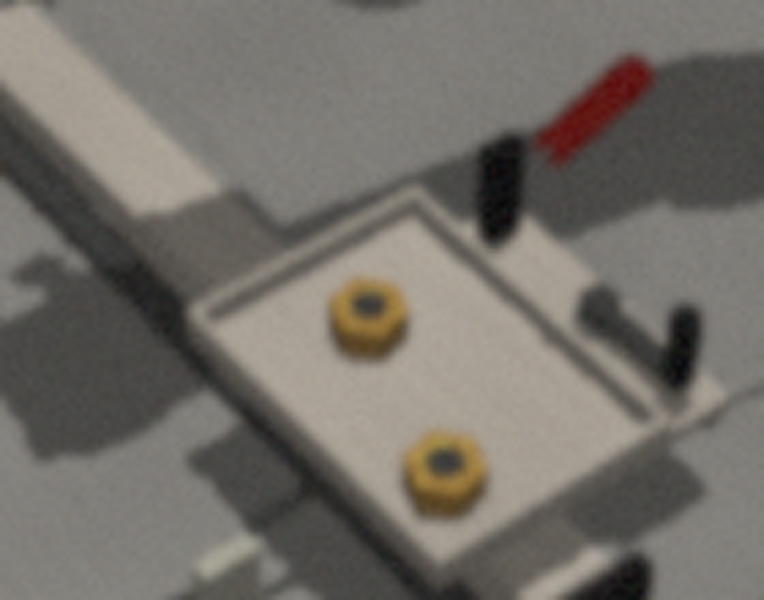

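View pics/q4t.png

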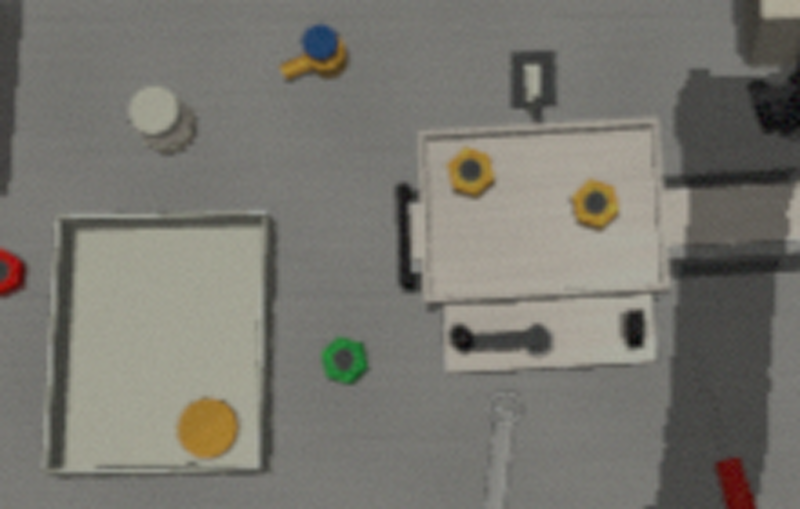

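Run:
```python
from h import *
f=cam('top'); crop(f,264,160,294,185,'pics/r1.png'); crop(f,240,220,320,255,'pics/r2.png')
g=cam('scene');crop(g,236,240,276,270,'pics/r3.png')
```

```text
pics/r1.png scale 24.0
pics/r2.png scale 10.0
pics/r3.png scale 20.0
```

View pics/r1.png

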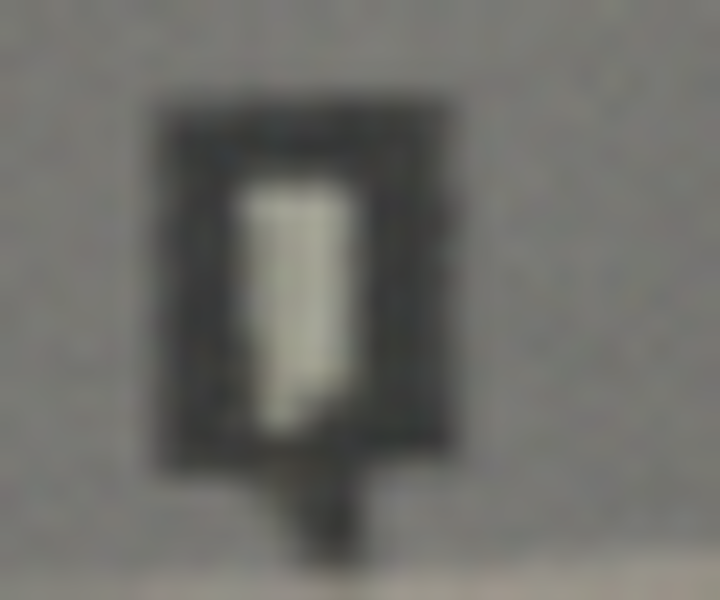

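View pics/r2.png

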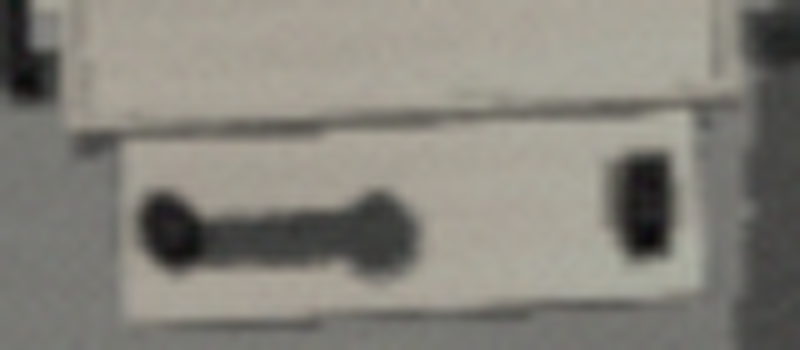

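View pics/r3.png

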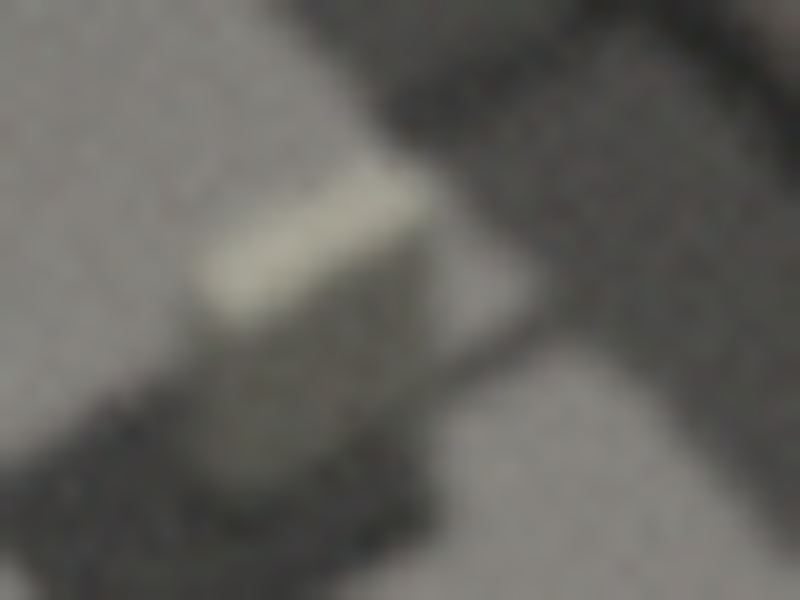

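Run:
```python
from h import *
f=cam('top'); print(wp(f,240+165/10,220+210/10,.127), wp(f,240+380/10,220+228/10,.085), wp(f,240+640/10,220+180/10,.135))
go([(.480,.0775,.194,2.6)])
```

```text
[0.47543376 0.07558299 0.127     ] [0.47636024 0.01509766 0.085     ] [ 0.48227595 -0.06078014  0.135     ]
t 31.07 tcp [ 0.6196 -0.1952  0.1944] yaw 12.08 w 0.0509 F [0.5 1.2 0.6]
   [-0.0794, -0.2959, 0.0008] [-0.1, -0.0, 9.5]
```

Call:
{"fn": "drive_tool", "kwargs": {"moves": [[-0.015,-0.058,0,0,0,2,60],[-0.03,-0.115,0,0,0,4,60],[-0.046,-0.174,0,0,0,6,60],[-0.063,-0.235,0,0,0,8,60],[-0.079,-0.295,0,0,0,9.5,60]]}}

```text
time_s: 31.7
tcp_pos: [0.4794, 0.0776, 0.1947]
eef_rot: [1.0, 0.023, 0.0, 0.0]
wrist_force: [0.6, -0.5, 0.4]
gripper_width: 0.0515
```

Call:
{"fn": "drive_tool", "kwargs": {"moves": [[0,0,0,0,0,0,60],[0,0,0,0,0,0,60]]}}

```text
time_s: 31.95
tcp_pos: [0.4811, 0.0748, 0.1947]
eef_rot: [1.0, 0.023, 0.0, 0.0]
wrist_force: [0.0, -0.0, 0.4]
gripper_width: 0.0509
```

Run:
```python
from h import *
go([(.480,.0775,.068,2.6)])
```

```text
t 31.95 tcp [0.4811 0.0748 0.1947] yaw 2.62 w 0.0509 F [ 0.  -0.   0.4]
   [-0.0011, -0.0028, 0.1267] [0.1, -0.0, 0.0]
```

Call:
{"fn": "drive_tool", "kwargs": {"moves": [[-0.001,-0.002,0.03,0,0,0,60],[-0.001,-0.002,0.06,0,0,0,60],[-0.001,-0.002,0.09,0,0,0,60],[-0.001,-0.002,0.125,0,0,0,60],[-0.001,-0.002,0.125,0,0,0,60]]}}

```text
time_s: 32.58
tcp_pos: [0.4783, 0.0743, 0.067]
eef_rot: [1.0, 0.02, -0.003, 0.0]
wrist_force: [-0.1, 0.4, -0.7]
gripper_width: 0.0512
```

Call:
{"fn": "drive_tool", "kwargs": {"moves": [[0,0,0,0,0,0,45],[0,0,0,0,0,0,30],[0,0,0,0,0,0,15],[0,0,0,0,0,0,5],[0,0,0,0,0,0,5]], "squeeze": 30}}

```text
time_s: 33.2
tcp_pos: [0.4817, 0.0771, 0.0708]
eef_rot: [1.0, 0.022, 0.002, -0.001]
wrist_force: [-1.4, 3.7, 6.5]
gripper_width: 0.0168
```

Run:
```python
from h import *
p=readout.get_state()['tcp_pos']
pv=(p[0]+.0028,p[1]-.06); print(pv)
go(arc(pv,np.arange(1,5)*.13,p[2]))
```

```text
(np.float64(0.4845374808500623), np.float64(0.017071659766674213))
t 33.2 tcp [0.4817 0.0771 0.0708] yaw 2.46 w 0.0168 F [-1.4  3.7  6.5]
   [-0.0077, 0.0006, -0.0] [-0.0, -0.2, -7.6]
   [-0.0154, 0.0021, -0.0] [-0.0, -0.2, -15.0]
   [-0.0228, 0.0046, -0.0001] [-0.0, -0.2, -22.5]
   [-0.0298, 0.0081, -0.0001] [-0.0, -0.2, -29.9]
```

Call:
{"fn": "drive_tool", "kwargs": {"moves": [[-0.0077,0.0006,0,0,0,-7.5,5],[-0.0154,0.0021,0,0,0,-15,5],[-0.0228,0.0046,0,0,0,-22.5,5],[-0.0298,0.0081,0,0,0,-29.9,5],[-0.0298,0.0081,0,0,0,-29.9,5]]}}

```text
time_s: 33.83
tcp_pos: [0.4512, 0.0673, 0.0706]
eef_rot: [0.96, 0.279, 0.001, 0.0]
wrist_force: [-3.9, 3.5, 11.6]
gripper_width: 0.0166
```

Call:
{"fn": "drive_tool", "kwargs": {"moves": [[-0.008,0.001,0,0,0,-7.5,5],[-0.0157,0.0028,0,0,0,-15,5],[-0.0231,0.0055,0,0,0,-22.2,5],[-0.0301,0.009,0,0,0,-29.6,5],[-0.0301,0.009,0,0,0,-29.6,5]]}}

```text
time_s: 34.45
tcp_pos: [0.4286, 0.0426, 0.0704]
eef_rot: [0.857, 0.515, -0.002, 0.0]
wrist_force: [-10.6, 2.4, 21.2]
gripper_width: 0.017
```

Run:
```python
from h import *
go([])
```

```text
t 34.45 tcp [0.4286 0.0426 0.0704] yaw 61.98 w 0.017 F [-10.6   2.4  21.2]
```

Call:
{"fn": "drive_tool", "kwargs": {"moves": [[0,0,0,0,0,0,20],[0,0,0,0,0,0,45],[0,0,-0.03,0,0,0,55],[0,0,-0.08,0,0,0,60],[0,0,-0.12,0,0,0,60]]}}

```text
time_s: 35.08
tcp_pos: [0.4307, 0.0424, 0.1909]
eef_rot: [0.858, 0.514, 0.0, 0.0]
wrist_force: [0.3, -1.4, 0.4]
gripper_width: 0.0517
```

Run:
```python
from h import *
go([(.486,-.063,.19,2.6)])
g=cam('scene');crop(g,210,140,350,245,'pics/u1.png')
```

```text
t 35.08 tcp [0.4307 0.0424 0.1909] yaw 61.91 w 0.0517 F [ 0.3 -1.4  0.4]
   [-0.0669, 0.0984, 0.001] [0.0, -0.0, 59.3]
pics/u1.png scale 5.714285714285714
```

View pics/u1.png

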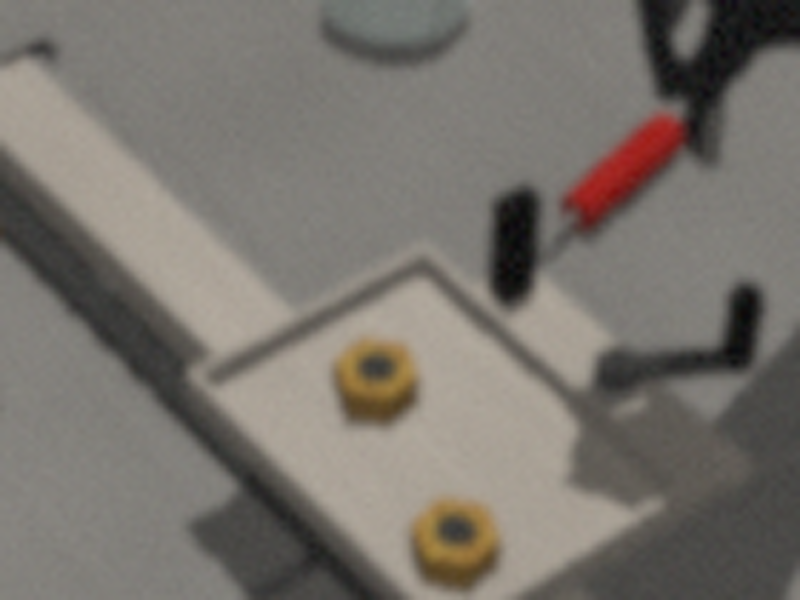

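The lever is open (pivot at crop (615,370), knob at (740,320)) and both nuts are in the tray. I'll move to the grip bar.

Call:
{"fn": "drive_tool", "kwargs": {"moves": [[-0.014,0.019,0,0,0,10,60],[-0.028,0.038,0,0,0,20,60],[-0.042,0.058,0,0,0,30,60],[-0.055,0.079,0,0,0,40,60],[-0.067,0.0985,0,0,0,50,60]]}}

```text
time_s: 35.75
tcp_pos: [0.486, -0.0643, 0.1892]
eef_rot: [0.995, 0.101, 0.0, 0.0]
wrist_force: [-0.0, -0.4, 0.2]
gripper_width: 0.0511
```

Call:
{"fn": "drive_tool", "kwargs": {"moves": [[0,0,0,0,0,9.5,60],[0,0,0,0,0,9.5,60]]}}

```text
time_s: 36.0
tcp_pos: [0.4857, -0.0633, 0.1892]
eef_rot: [1.0, 0.021, -0.0, 0.0]
wrist_force: [0.4, -0.1, -0.4]
gripper_width: 0.0513
```

Run:
```python
from h import *
go([(.486,-.063,.068,2.6)])
```

```text
t 36.0 tcp [ 0.4857 -0.0633  0.1892] yaw 2.46 w 0.0513 F [ 0.4 -0.1 -0.4]
   [0.0003, -0.0004, 0.1212] [0.0, 0.0, -0.1]
```

Call:
{"fn": "drive_tool", "kwargs": {"moves": [[0,0,0.03,0,0,0,60],[0,0,0.06,0,0,0,60],[0,0,0.09,0,0,0,60],[0,0,0.119,0,0,0,60],[0,0,0.119,0,0,0,60]]}}

```text
time_s: 36.62
tcp_pos: [0.4836, -0.0623, 0.0687]
eef_rot: [1.0, 0.023, -0.002, -0.001]
wrist_force: [-0.3, 0.5, 0.4]
gripper_width: 0.0511
```

Call:
{"fn": "drive_tool", "kwargs": {"moves": [[0,0,0,0,0,0,45],[0,0,0,0,0,0,30],[0,0,0,0,0,0,10],[0,0,0,0,0,0,3],[0,0,0,0,0,0,3]], "squeeze": 40}}

```text
time_s: 37.25
tcp_pos: [0.4871, -0.0647, 0.072]
eef_rot: [1.0, 0.021, 0.001, 0.001]
wrist_force: [-0.6, -4.2, 5.8]
gripper_width: 0.0132
```

Run:
```python
from h import *
go([])
s=readout.get_state()['tcp_pos']
ry=lambda p: -.0465*p[0]+.9989*p[1]
print('pointer ry',ry(s)+.07)
f=cam('top'); crop(f,322,135,382,180,'pics/v1.png')
g=cam('scene'); crop(g,140,160,260,250,'pics/v2.png')
```

```text
t 37.25 tcp [ 0.4871 -0.0647  0.072 ] yaw 2.39 w 0.0132 F [-0.6 -4.2  5.8]
pointer ry -0.01725445468033382
pics/v1.png scale 13.333333333333334
pics/v2.png scale 6.666666666666667
```

View pics/v1.png

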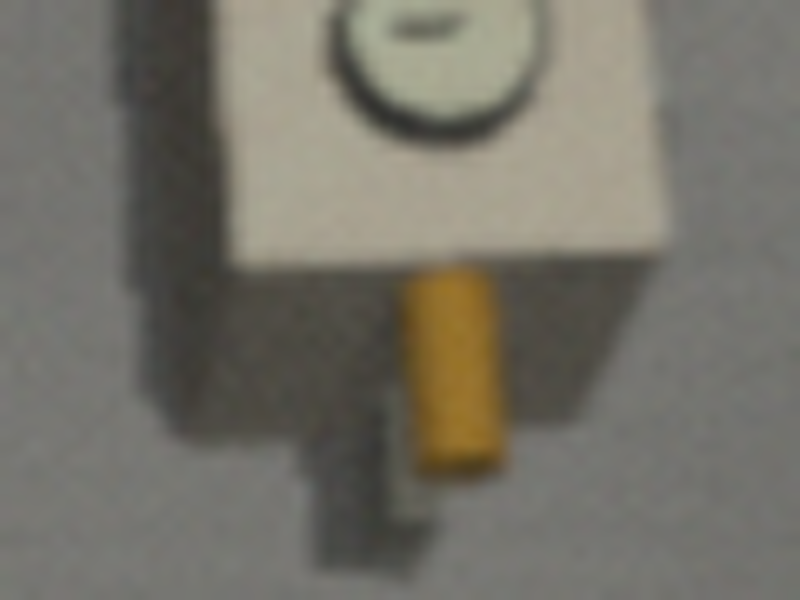

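View pics/v2.png

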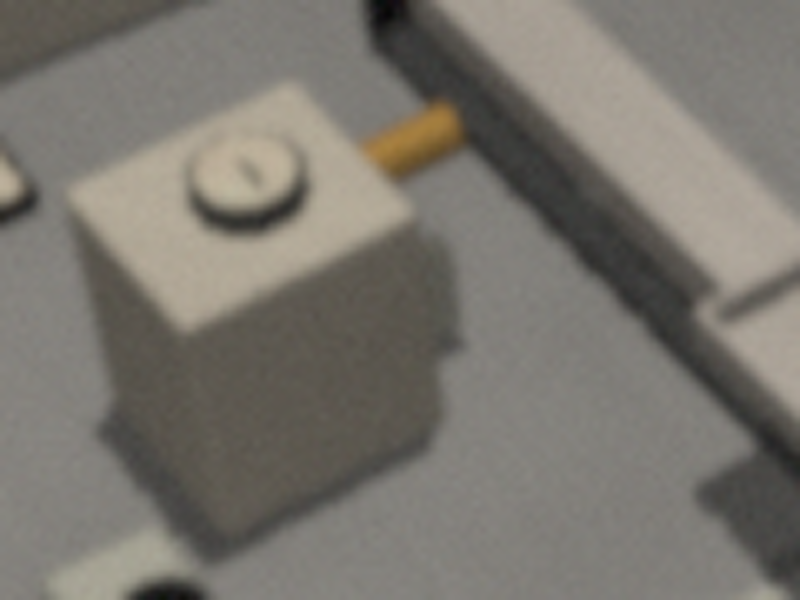

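Run:
```python
from h import *
ry=lambda p: -.0465*p[0]+.9989*p[1]
g=cam('scene'); f=cam('top')
p=wp(g,236+405/20,240+183/20,.05); print('tooth scene',p,ry(p))
p=wp(g,236+215/20,240+285/20,.05); print('tooth scene back',p,ry(p))
for y in (.008,.012,.018):
    print(y,(px(g,[.692,y,.058])-[236,240])*20,(px(g,[.66,y,.058])-[236,240])*20)
crop(g,246,230,276,260,'pics/w1.png'); crop(g,190,195,330,300,'pics/w2.png')
crop(f,264,160,294,185,'pics/w3.png')
```

```text
tooth scene [0.69559595 0.0224403  0.05      ] -0.009929591581544005
tooth scene back [0.72527087 0.02251596 0.05      ] -0.011233905763894016
0.008 [366.59577888  62.12866415] [567.97014455 -44.07625141]
0.012 [383.17964632  81.70755626] [584.71617538 -24.84800597]
0.018 [408.15462739 111.1929861 ] [609.93443174   4.10827793]
pics/w1.png scale 20.0
pics/w2.png scale 5.714285714285714
pics/w3.png scale 24.0
```

View pics/w1.png

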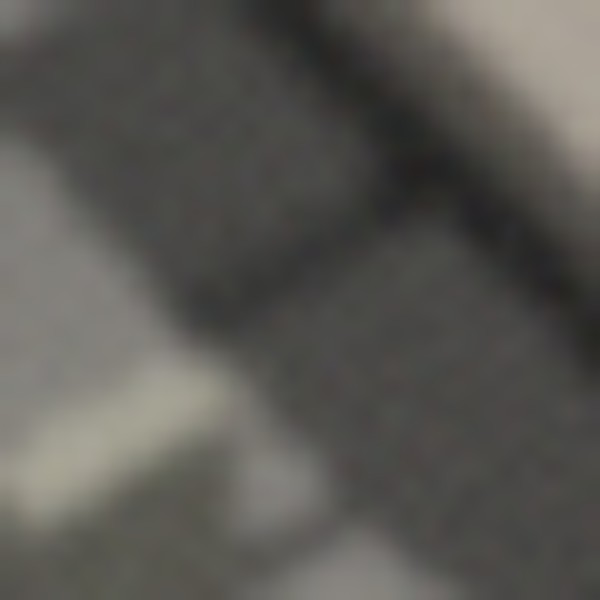

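View pics/w2.png

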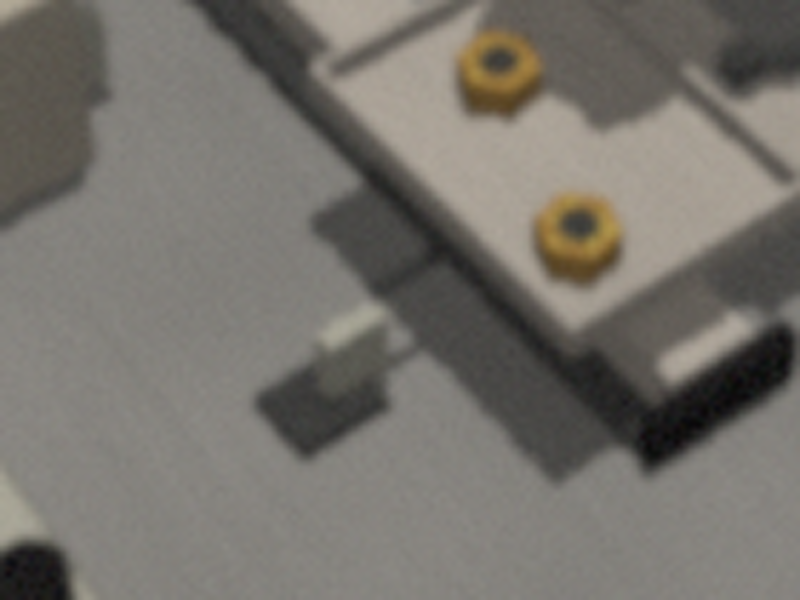

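View pics/w3.png

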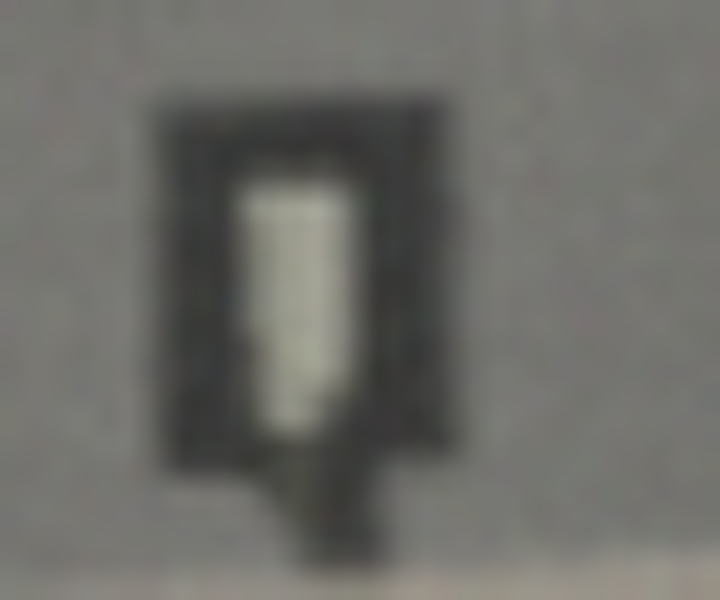

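Run:
```python
from h import *
ry=lambda p: -.0465*p[0]+.9989*p[1]
g=cam('scene'); f=cam('top')
for n,u,v,z in(('tip',205,312,.058),('mid',300,250,.058),('tooth',208,378,.05)):
    p=wp(g,246+u/20,230+v/20,z); print(n,p.round(4),round(ry(p),4))
```

```text
tip [0.6924 0.0179 0.058 ] -0.0143
mid [0.6763 0.0162 0.058 ] -0.0152
tooth [0.6948 0.022  0.05  ] -0.0104
```

Run:
```python
from h import *
ry=lambda p: -.0465*p[0]+.9989*p[1]
g=cam('scene'); f=cam('top')
for n,u,v,z in(('tooth',415,513,.05),('toothL',388,480,.05),('nozF',462,462,.115),('nozB',450,272,.115),('boxL',230,268,.13),('boxR',662,250,.13)):
    p=wp(f,322+u/13.333,135+v/13.333,z); print(n,p.round(4),round(ry(p),4))
for n,u,v,z in(('nozF',447,118,.112),('nozB',385,160,.112),):
    p=wp(g,140+u/6.667,160+v/6.667,z); print('s',n,p.round(4),round(ry(p),4))
```

```text
tooth [ 0.7015 -0.2204  0.05  ] -0.2527
toothL [ 0.7097 -0.2143  0.05  ] -0.247
nozF [ 0.6928 -0.2218  0.115 ] -0.2538
nozB [ 0.738  -0.2207  0.115 ] -0.2548
boxL [ 0.7337 -0.1691  0.13  ] -0.203
boxR [ 0.7375 -0.2662  0.13  ] -0.3002
s nozF [ 0.6958 -0.2268  0.112 ] -0.2589
s nozB [ 0.7295 -0.2194  0.112 ] -0.253
```

Call:
{"fn": "drive_tool", "kwargs": {"moves": [[0,0.01,0,0,0,0,3],[0,0.027,0,0,0,0,3],[0,0.045,0,0,0,0,3],[0,0.063,0,0,0,0,3],[0,0.08,0,0,0,0,3]]}}

```text
time_s: 38.28
tcp_pos: [0.491, -0.1415, 0.072]
eef_rot: [1.0, 0.022, 0.002, -0.0]
wrist_force: [1.7, 5.3, 4.6]
gripper_width: 0.0138
```

Call:
{"fn": "drive_tool", "kwargs": {"moves": [[0,0.017,0,0,0,0,3],[0,0.034,0,0,0,0,3],[0.0005,0.052,0,0,0,0,3],[0.0005,0.07,0,0,0,0,3],[0.0005,0.085,0,0,0,0,3]]}}

```text
time_s: 38.9
tcp_pos: [0.4954, -0.2267, 0.072]
eef_rot: [1.0, 0.022, 0.002, -0.0]
wrist_force: [2.4, 5.4, 5.3]
gripper_width: 0.0131
```

Call:
{"fn": "drive_tool", "kwargs": {"moves": [[0,0.017,0,0,0,0,3],[0,0.034,0,0,0,0,3],[0.0005,0.05,0,0,0,0,3],[0.0005,0.061,0,0,0,0,3],[0.0005,0.061,0,0,0,0,3]]}}

```text
time_s: 39.52
tcp_pos: [0.4986, -0.2901, 0.072]
eef_rot: [1.0, 0.021, 0.002, 0.001]
wrist_force: [4.0, -2.6, 4.9]
gripper_width: 0.013
```

Run:
```python
from h import *
go([])
ry=lambda p: -.0465*p[0]+.9989*p[1]
print('pointer grip-based',ry(readout.get_state()['tcp_pos'])+.07)
f=cam('top'); crop(f,300,140,400,215,'pics/x1.png')
g=cam('scene'); crop(g,150,120,290,225,'pics/x2.png')
```

```text
t 39.52 tcp [ 0.4986 -0.2901  0.072 ] yaw 2.41 w 0.013 F [ 4.  -2.6  4.9]
pointer grip-based -0.2429599995583781
pics/x1.png scale 8.0
pics/x2.png scale 5.714285714285714
```

View pics/x1.png

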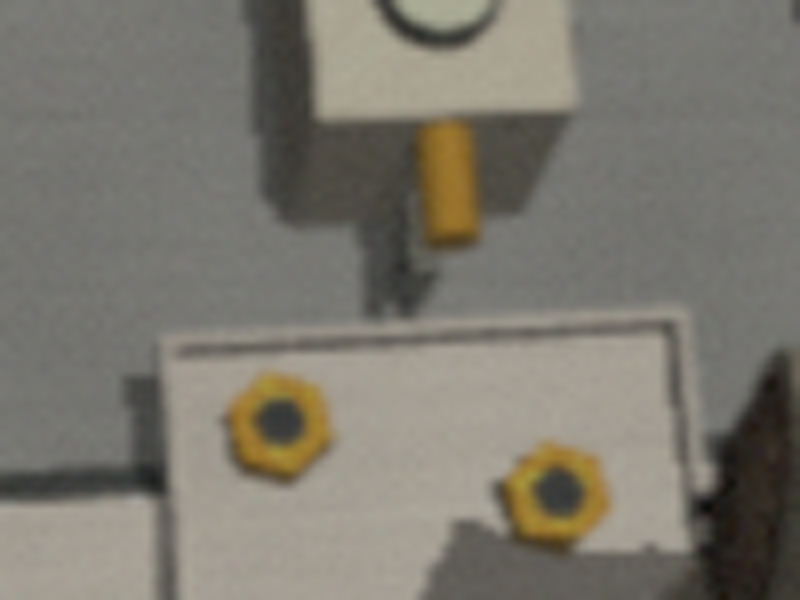

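View pics/x2.png

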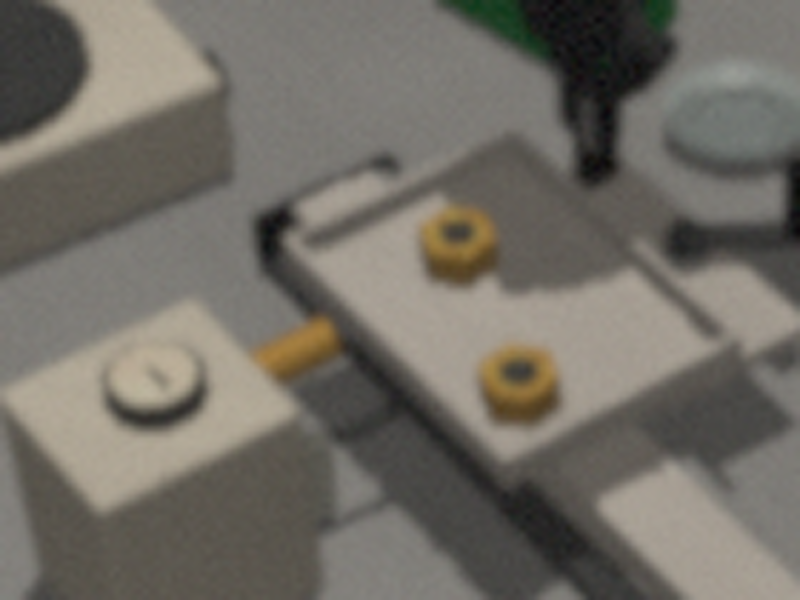

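Run:
```python
from h import *
ry=lambda p: -.0465*p[0]+.9989*p[1]
f=cam('top')
a=[ry(wp(f,300+u/8,140+v/8,.1)) for u,v in((162,342),(688,315))]; print(a,np.mean(a)+.0024)
for r in (-.243,-.248,-.2535):
    x=.70; y=(r+.0465*x)/.9989
    print(r,[((px(f,[xx,y+.0465*(xx-.70),.058])-[300,140])*8).round() for xx in(.67,.70)])
crop(f,335,160,375,190,'pics/x3.png')
```

```text
[np.float64(-0.14307466254081672), np.float64(-0.34240643533957366)] -0.2403405489401952
-0.243 [array([409., 339.]), array([403., 265.])]
-0.248 [array([422., 339.]), array([416., 265.])]
-0.2535 [array([436., 339.]), array([430., 265.])]
pics/x3.png scale 20.0
```

View pics/x3.png

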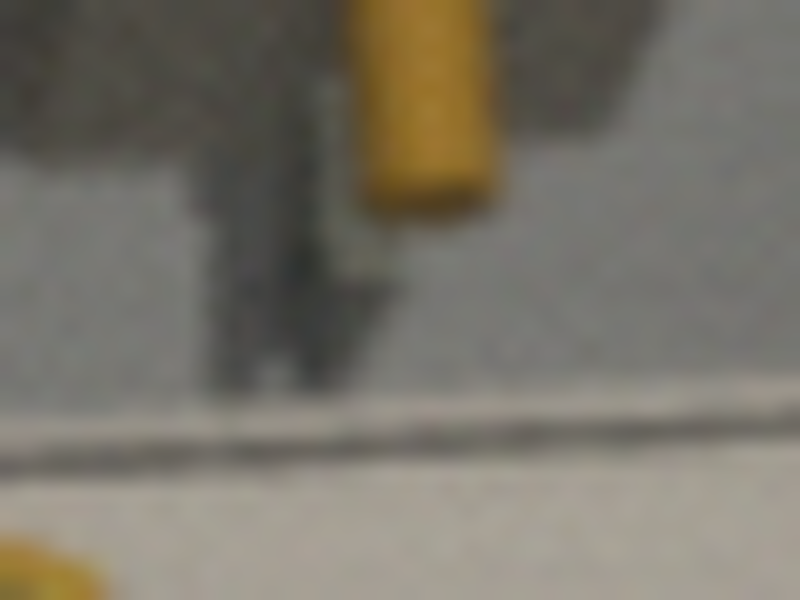

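Call:
{"fn": "drive_tool", "kwargs": {"moves": [[0,0.005,0,0,0,0,3],[0,0.011,0,0,0,0,3],[0,0.011,0,0,0,0,3],[0,0.011,0,0,0,0,3]]}}

```text
time_s: 40.17
tcp_pos: [0.499, -0.2987, 0.072]
eef_rot: [1.0, 0.022, 0.002, 0.0]
wrist_force: [4.3, 1.6, 7.8]
gripper_width: 0.0135
```

Run:
```python
from h import *
go([])
ry=lambda p: -.0465*p[0]+.9989*p[1]
print('pointer grip-based',ry(readout.get_state()['tcp_pos'])+.07)
f=cam('top'); crop(f,335,160,375,190,'pics/x4.png')
```

```text
t 40.17 tcp [ 0.499  -0.2987  0.072 ] yaw 2.51 w 0.0135 F [4.3 1.6 7.8]
pointer grip-based -0.2516245678215807
pics/x4.png scale 20.0
```

View pics/x4.png

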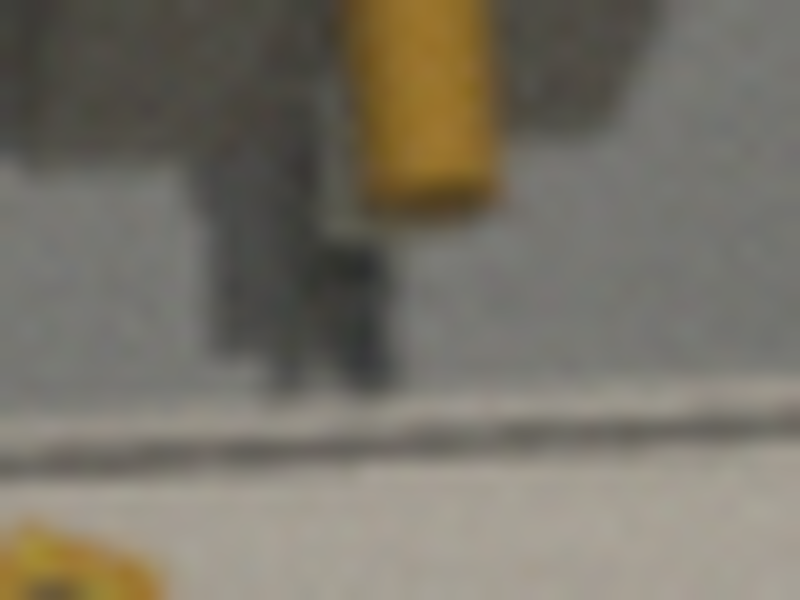

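Call:
{"fn": "drive_tool", "kwargs": {"moves": [[0,0,0,0,0,0,20],[0,0,0,0,0,0,45],[0,0,-0.04,0,0,0,60],[0,0,-0.08,0,0,0,60],[0,0,-0.12,0,0,0,60]]}}

```text
time_s: 40.85
tcp_pos: [0.4955, -0.2994, 0.1907]
eef_rot: [1.0, 0.021, -0.001, -0.001]
wrist_force: [1.0, -0.9, 0.3]
gripper_width: 0.0514
```

Run:
```python
from h import *
go([(.4404,-.1907,.19,62)])
g=cam('scene'); crop(g,200,100,320,190,'pics/y1.png'); print((px(g,[.4404,-.1907,.127])-[200,100])*6.667)
```

```text
t 40.85 tcp [ 0.4955 -0.2994  0.1907] yaw 2.39 w 0.0514 F [ 1.  -0.9  0.3]
   [-0.0505, -0.1109, 0.0009] [-0.1, 0.1, -59.6]
pics/y1.png scale 6.666666666666667
[590.35129814 314.59011918]
```

View pics/y1.png

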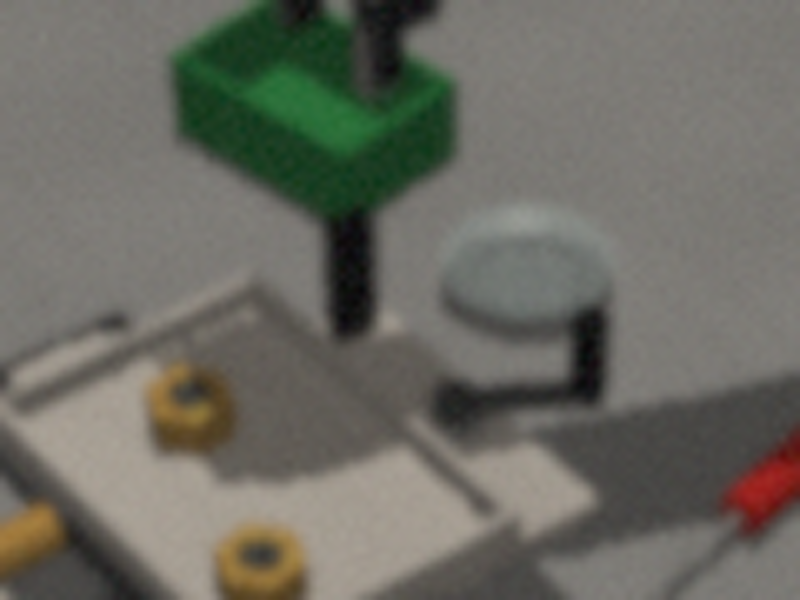

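Knob top at crop (591,310), against a prediction of (590,315). Good.

Call:
{"fn": "drive_tool", "kwargs": {"moves": [[-0.01,-0.022,0,0,0,-10,60],[-0.02,-0.044,0,0,0,-20,60],[-0.031,-0.066,0,0,0,-30,60],[-0.041,-0.088,0,0,0,-40,60],[-0.0505,-0.111,0,0,0,-50,60]]}}

```text
time_s: 41.52
tcp_pos: [0.4402, -0.1902, 0.1896]
eef_rot: [0.896, 0.444, -0.001, -0.001]
wrist_force: [-0.3, -0.0, 0.7]
gripper_width: 0.0511
```

Call:
{"fn": "drive_tool", "kwargs": {"moves": [[0,0,0,0,0,-9.6,60],[0,0,0,0,0,-9.6,60]]}}

```text
time_s: 41.78
tcp_pos: [0.4407, -0.1909, 0.1898]
eef_rot: [0.858, 0.514, -0.0, -0.0]
wrist_force: [0.4, -0.4, -0.3]
gripper_width: 0.0511
```

Run:
```python
from h import *
go([(.4404,-.1907,.069,62)])
```

```text
t 41.77 tcp [ 0.4407 -0.1909  0.1898] yaw 61.91 w 0.0511 F [ 0.4 -0.4 -0.3]
   [0.0001, -0.0002, 0.1208] [-0.1, 0.0, -0.1]
```

Call:
{"fn": "drive_tool", "kwargs": {"moves": [[0,0,0.03,0,0,0,60],[0,0,0.06,0,0,0,60],[0,0,0.09,0,0,0,60],[0,0,0.12,0,0,0,60],[0,0,0.12,0,0,0,60]]}}

```text
time_s: 42.4
tcp_pos: [0.4394, -0.1902, 0.0683]
eef_rot: [0.858, 0.514, -0.001, -0.002]
wrist_force: [-0.6, 0.6, 0.3]
gripper_width: 0.0511
```

Call:
{"fn": "drive_tool", "kwargs": {"moves": [[0,0,0,0,0,0,45],[0,0,0,0,0,0,30],[0,0,0,0,0,0,15],[0,0,0,0,0,0,5],[0,0,0,0,0,0,5]], "squeeze": 30}}

```text
time_s: 43.02
tcp_pos: [0.439, -0.1904, 0.0709]
eef_rot: [0.857, 0.515, -0.002, -0.001]
wrist_force: [-8.6, 3.2, 9.0]
gripper_width: 0.017
```

Run:
```python
from h import *
go(arc((.4953,-.2188),[1.06,.91,.78,.65,.52],.0705))
f=cam('top'); crop(f,335,160,375,190,'pics/y2.png')
```

```text
t 43.02 tcp [ 0.439  -0.1904  0.0709] yaw 61.95 w 0.017 F [-8.6  3.2  9. ]
   [-0.0001, 0.0031, 0.0004] [-0.2, 0.2, -1.4]
   [0.0089, 0.0036, 0.0004] [-0.2, 0.2, 7.2]
   [0.0166, 0.005, 0.0004] [-0.2, 0.2, 14.7]
   [0.024, 0.0075, 0.0003] [-0.2, 0.2, 22.1]
   [0.031, 0.0109, 0.0003] [-0.2, 0.2, 29.6]
pics/y2.png scale 20.0
```

View pics/y2.png

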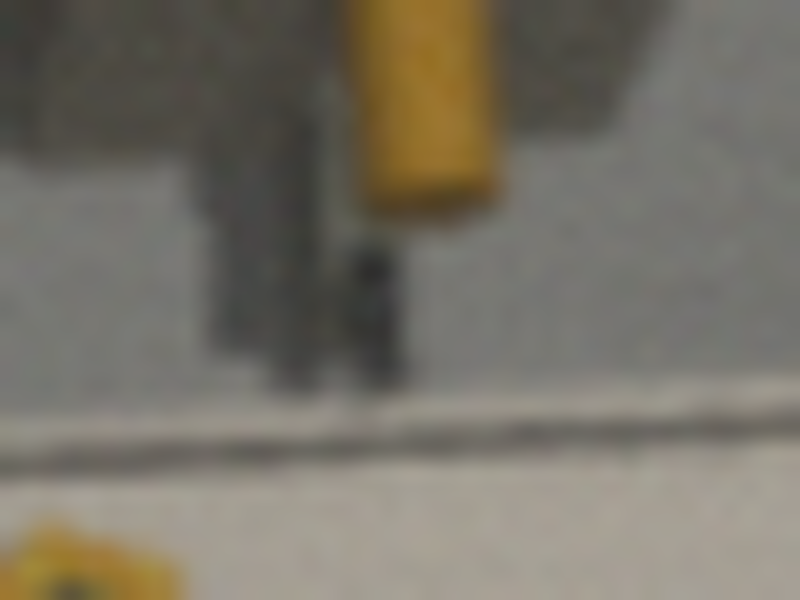

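Call:
{"fn": "drive_tool", "kwargs": {"moves": [[0.0085,0.002,0,0,0,7.2,5],[0.0163,0.004,0,0,0,14.7,5],[0.0238,0.007,0,0,0,22.1,5],[0.031,0.0107,0,0,0,29.6,5],[0.031,0.0107,0,0,0,29.6,5]]}}

```text
time_s: 43.7
tcp_pos: [0.464, -0.1679, 0.071]
eef_rot: [0.961, 0.278, -0.001, -0.0]
wrist_force: [-6.2, 2.5, 5.9]
gripper_width: 0.0169
```

Run:
```python
from h import *
go(arc((.4953,-.2188),[.52,.39,.26,.13,0,-.03],.0705))
f=cam('top'); crop(f,335,160,375,190,'pics/y3.png')
```

```text
t 43.7 tcp [ 0.464  -0.1679  0.071 ] yaw 32.28 w 0.0169 F [-6.2  2.5  5.9]
   [-0.0009, -0.0003, 0.0005] [-0.1, 0.2, -0.1]
   [0.0069, 0.0002, 0.0005] [-0.1, 0.2, 7.3]
   [0.0145, 0.0017, 0.0005] [-0.0, 0.2, 14.8]
   [0.0219, 0.0041, 0.0004] [-0.0, 0.2, 22.2]
   [0.0289, 0.0075, 0.0004] [-0.0, 0.2, 29.7]
   [0.0305, 0.0085, 0.0004] [-0.0, 0.2, 31.4]
pics/y3.png scale 20.0
```

View pics/y3.png

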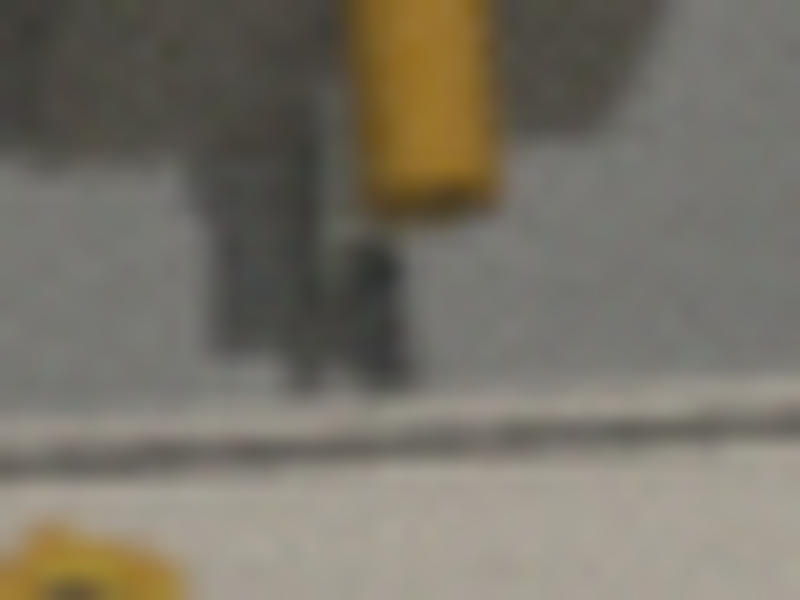

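Call:
{"fn": "drive_tool", "kwargs": {"moves": [[0.0069,-0.0005,0,0,0,7.3,5],[0.0145,0.0012,0,0,0,14.8,5],[0.0219,0.0038,0,0,0,22.2,5],[0.0289,0.0073,0,0,0,29.7,5],[0.0308,0.0082,0,0,0,30.5,5]]}}

```text
time_s: 44.38
tcp_pos: [0.4908, -0.162, 0.0707]
eef_rot: [1.0, 0.014, -0.005, 0.002]
wrist_force: [-18.4, -5.4, 13.6]
gripper_width: 0.0168
```

Call:
{"fn": "drive_tool", "kwargs": {"moves": [[0.001,0,0,0,0,0,5],[0.001,0,0,0,0,0,5]]}}

```text
time_s: 44.62
tcp_pos: [0.4908, -0.162, 0.0707]
eef_rot: [1.0, 0.015, -0.005, 0.002]
wrist_force: [-15.2, -5.0, 15.0]
gripper_width: 0.0168
```

Run:
```python
from h import *
go(arc((.4953,-.2188),[0],.0705))
f=cam('top'); crop(f,335,160,375,190,'pics/y4.png')
```

```text
t 44.62 tcp [ 0.4908 -0.162   0.0707] yaw 1.7 w 0.0168 F [-15.2  -5.   15. ]
   [0.0019, -0.0031, 0.0001] [0.2, 0.6, -0.9]
pics/y4.png scale 20.0
```

View pics/y4.png

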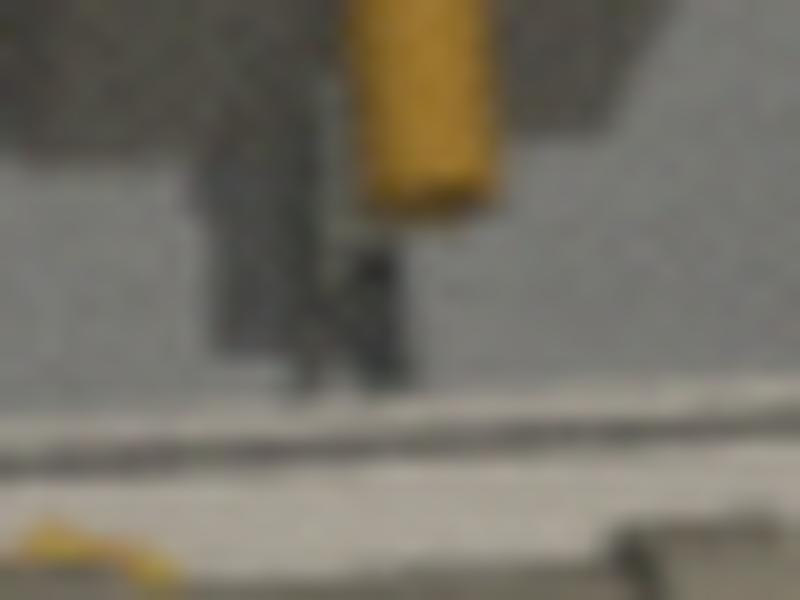

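Locked against the stop (15 N). Pointer at about 382, tooth at about 370, so the offset is under 2 mm. I'll release and clear away.

Call:
{"fn": "drive_tool", "kwargs": {"moves": [[0,0,0,0,0,0,20],[0,0,0,0,0,0,45],[0,0,-0.04,0,0,0,60],[0,0,-0.08,0,0,0,60],[0,0,-0.13,0,0,0,60]]}}

```text
time_s: 45.3
tcp_pos: [0.4973, -0.1584, 0.202]
eef_rot: [1.0, 0.017, 0.0, -0.0]
wrist_force: [0.3, -0.6, -0.2]
gripper_width: 0.0516
```

Call:
{"fn": "drive_tool", "kwargs": {"moves": [[0,-0.05,-0.02,0,0,0,60],[0,-0.1,-0.03,0,0,0,60],[0,-0.15,-0.03,0,0,0,60],[0,-0.2,-0.03,0,0,0,60],[0,-0.25,-0.03,0,0,0,60]]}}

```text
time_s: 45.92
tcp_pos: [0.4892, 0.0931, 0.2315]
eef_rot: [1.0, 0.017, 0.002, -0.0]
wrist_force: [0.3, 0.7, 0.7]
gripper_width: 0.0509
```

Call:
{"fn": "drive_tool", "kwargs": {"moves": [[0,0,0,0,0,0,60],[0,0,0,0,0,0,60]]}}

```text
time_s: 46.18
tcp_pos: [0.4891, 0.0909, 0.2308]
eef_rot: [1.0, 0.017, 0.001, 0.0]
wrist_force: [0.1, 0.6, 0.1]
gripper_width: 0.0512
```

Run:
```python
from h import *
go([])
f=cam('top'); crop(f,290,130,430,235+20,'pics/z1.png'); crop(f,335,160,375,190,'pics/z2.png')
cv2.imwrite('pics/z4.png',f['img'])
g=cam('scene'); crop(g,150,100,310,220,'pics/z3.png')
```

```text
t 46.17 tcp [0.4891 0.0909 0.2308] yaw 1.94 w 0.0512 F [0.1 0.6 0.1]
pics/z1.png scale 4.8
pics/z2.png scale 20.0
pics/z3.png scale 5.0
```

View pics/z1.png

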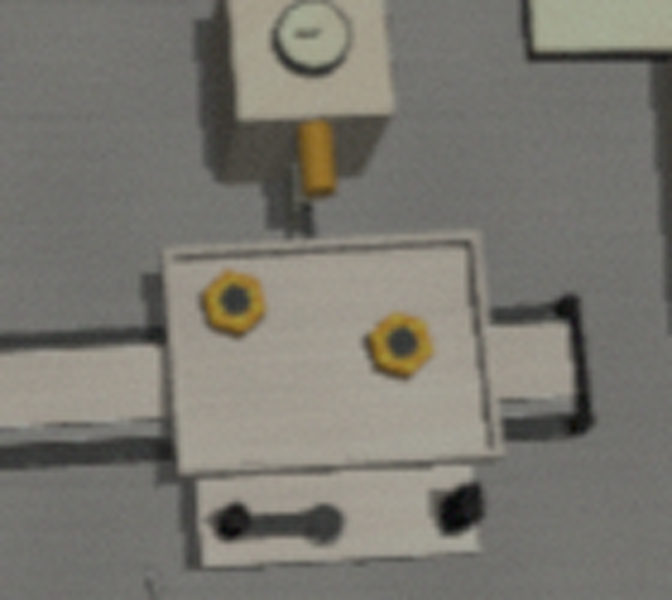

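View pics/z2.png

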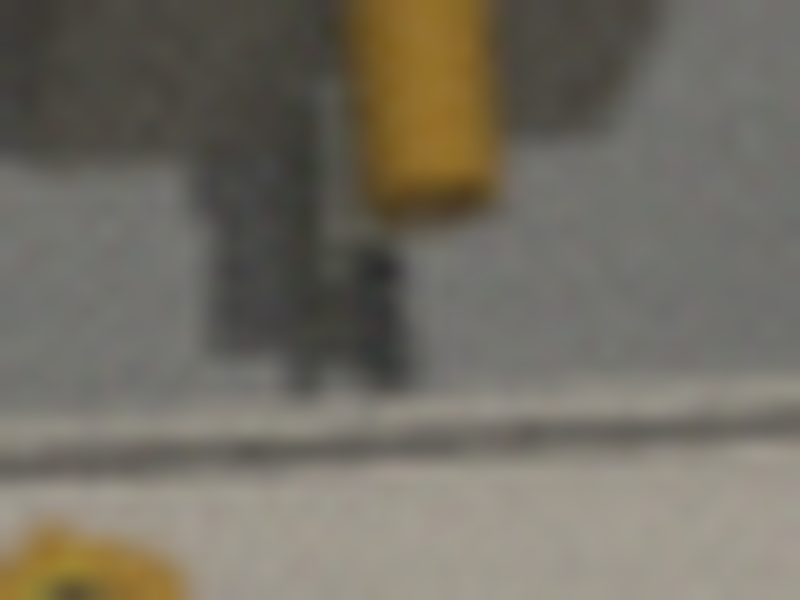

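View pics/z3.png

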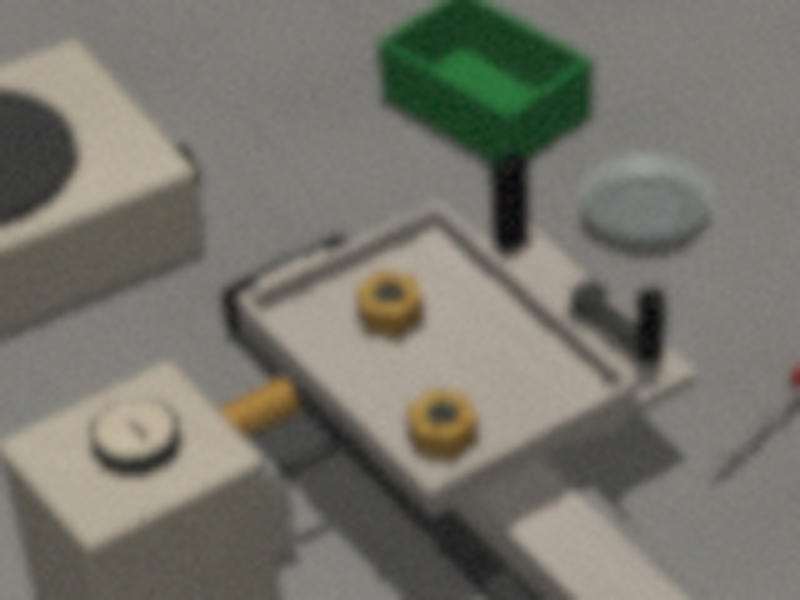

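View pics/z4.png

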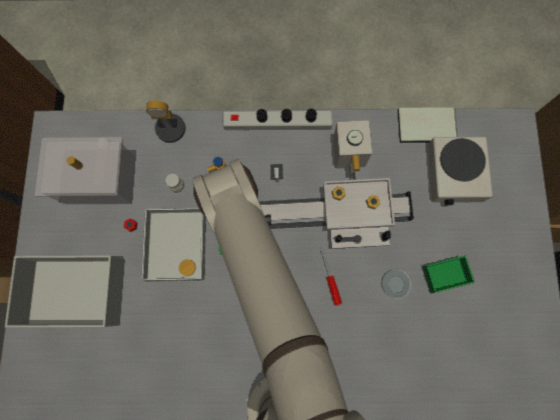

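Run:
```python
from h import *
print(ctrl.finish_job()); print(readout.get_state()['time_s'])
```

```text
the job is handed in; nothing more can be done
None
the job is handed in; nothing more can be done
```

I ran the whole job and handed it in at about 46 s of robot time. No verdict was reported.

**What I did:**
- Unlocked the clamp, slid the carriage to the loading mark and locked it again.
- Moved both hexagon nuts from the bin into the tray; only two were there.
- Unlocked, slid the loaded tray to the tester and locked the lever against its stop.

**Last checks, from the camera images:**

| Check | Result |
|---|---|
| Pointer at the tester tooth | within about 2 mm (limit 7 mm) |
| Clamp lever | parallel to the rail, so locked |
| Nuts | both in the tray, gripper clear of them |
| Disc | still in the bin |
| Other things on the bench | dish, tip box, screwdriver and jar looked unmoved; the arm hid the wrench and part of the valve in the last picture |

**What disagreed or shifted:**
- **TCP height:** both cameras showed the fingertips about 28 mm above the reported TCP. My first grasp of the knob closed above it with about 6 N of contact. I corrected for this offset from then on.
- **Loading mark:** locking pulled the carriage about 2 mm, leaving the pointer about 3 mm from the loading tooth during loading. This was inside the limit.
- **First nut:** it shifted a few centimetres inside the tray while the arm was away, probably the announced knock, and stayed in the tray.

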